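# Load the deburring bowl and click its lid down on the stud

## Robot

A 7-joint arm with a two-finger parallel gripper is mounted at the origin on a cart in front of the work surface, level with it; the furniture and walls round the work are solid. World frame = base frame: x ahead of the robot, y to its left, z up, the work surface at z = 0. Lengths are in m, angles in rad, forces in N, time in s.
With the tool pointing down it reaches from about 0.425 to 0.925 m from the base axis. Payload 6.8 kg.
Tool frame: the origin (TCP) lies midway between the tips of the shut fingers; the grasp point (between the pads) lies 19 mm behind it (r.grip_point_offset is the distance from the TCP to the grasp point, in m); z points along the fingers, y is the direction in which the jaws open and shut (so a half turn about z gives the same grasp; the last joint's range is limited). The gripper opens to 85 mm and grips with 20 to 120 N. Pads are 22 mm wide; open, the fingers measure 114 mm over their backs; the gripper's body (76 mm by 85 mm) begins 54 mm behind the grasp point. The pads swing forward as they close: fully open they stand 13 mm farther back than shut.
Start: joints at [1.032, 0.477, 0.022, 1.555, -0.011, 1.109, -0.083], TCP at [0.282, -0.613, 0.231] pointing down, gripper open.
Joint ranges: [-2.96, 2.96], [-0.34, 2.1], [-1.41, 1.46], [0.24, 2.44], [-1.37, 4.51], [0.17, 1.92], [-2.96, 2.96]. Speed limits (rad/s): [2.39, 2.39, 3.14, 3.14, 3.14, 3.14, 3.14].

## Interface

Orientations are given as a rotation vector (axis times angle).
In Python, from bench import r, grab_frame, camera_params gives the robot as it stands.
- The arm moves only by the tool carry_out, never from a script. Its argument "motion" is text: rows parted by semicolons, each of 5 numbers parted by spaces: the closure, from 0 (fully open) to 1 (shut), then the shift along the tool's x, y, z in mm, then the turn about the tool's z in rad. In form: fingers dx dy dz twist; .... A call has exactly 8 rows; each row shifts and turns the commanded pose from where the row before left it, along the tool's axes as they then stand; what a row does not reach is not made up. A row lasts 1/8 s, in which the tool goes at most 62.5 mm and 10.7 degrees, less where a joint would pass 70% of its speed; a pose out of reach is approached as far as the arm can. A call with a gripper value outside its range is refused whole. The fingers move at their own pace and stop on an object; "newtons" is the grip in N (left out, the last holds). Time passes only in rows, so rows that do not move let the fingers close, or fill a call up. It gives the time, the measured TCP pose, the force and the opening at its end, in the units of the state.
- r.get_obs(): the state, without advancing time (a new reading comes with each control period).
- grab_frame(name): name is "scene" or "top" or "wrist"; returns the picture (400x640x3 uint8, red, green, blue); there is no depth.
- camera_params(name): a dict with "fx", "fy", "cx", "cy" (pixels), "k1" (the pictures are not rectified: a ray, as slopes to the right and down, at radius r is drawn at 1 + k1 r^2 times it, then the intrinsics apply), "eye" and "attitude" of the camera in the world. Camera axes: x right, y down, z forward; pixel columns grow to the right and rows downward; lengths in m; the calibration is good to about 2 mm. A picture is of the moment at which its call begins: read the wrist's pose just before it. camera_params takes no time and is no camera call; for the wrist camera it gives the pose at the moment of the call.
- r.hand_in(): hands the job in, once; it reports no verdict.
The state is a dict: "clock": time; "joints": joint angles; "qvel": joint speeds; "tau": joint torques, N m; "tcp_pos": TCP position; "orientation": TCP orientation; "contact_force": force on the tool from outside, world axes, zero at the start; "moment": the same for the moment, N m; "grip_width": finger opening in m.
Only numpy, scipy, OpenCV 4.12 (cv2) and the standard library are available. Lean on these libraries where they do the work, as an engineer would, in place of code of your own. Each camera call takes 0.05 s, during which the arm holds its last target.

## Task

Load the vibrating deburring bowl: put all the sawn aluminium hex spacers that lie on the bench into it and pour in all the ceramic balls from the dipper; then slide the lid's sleeve down over the stud, past the two sprung balls, until the lid lies on the rim and the balls click out above the sleeve. Leave the empty dipper standing upright on the worktop.

Things in the scene. Friction and masses are not known exactly. Their poses are not given: they have to be found in the camera images.
- tumbler: the deburring machine: a round grey vibrating bowl, fixed on the worktop, origin under its centre at worktop height, z up. The bowl is 196 mm across outside at its rim, 93 mm above the worktop; the machine reaches 100 mm from its axis.
- bowl (a point): centre of the open mouth of the bowl, at rim height. Walls 4 mm; inside radius 94 mm at the rim and 70 mm at the floor, which lies 50 mm below the rim. A cone stands in the middle, 54 mm wide at the floor and 26 mm at its top 10 mm below the rim; the steel stud stands on it.
- stud_top (a point): tip of the upright steel stud on the bowl's axis, 67 mm above the rim (160 mm above the worktop). The stud is 16 mm in diameter; its last 8 mm taper to 8 mm. Two 8 mm sprung steel balls stand 3.5 mm proud of its sides, along this point's +y and -y, centred 14 mm below the tip.
- detent_l (a joint): sprung ball on the stud's +y side: 0 = fully out, about 0.0015 to 0.002 m when pressed in by the bore of the sleeve round it (range 0 to 0.0034 m); its spring pushes with 6.5 N (out) to about 9 N (pressed in).
- detent_r (a joint): sprung ball on the stud's -y side, the same.
- lid_sleeve (a point): place to grip on the lid's upright aluminium sleeve, on the lid's axis, z up. Sleeve 36 mm in outer diameter; it ends 20 mm above this point; the plate's top is 24 mm below this point. With the lid home, this point is 28 mm above the bowl's rim (121 mm above the worktop) and the balls are out just above the sleeve's top.
- lid: round grey lid, 210 mm across, about 0.22 kg, origin at the centre of its underside, z up; it lies sleeve up on its 8 mm deep edge lip, plate 4 mm thick. The sleeve's 18.5 mm bore runs right through and widens to 28 mm at the plate's underside. The balls meet its bore 46 mm above home and spring out 4 mm above home; pushing it past them takes about 8 N beyond its weight.
- dipper_cup (a point): middle of the steel cup of the dipper, on its axis, 29 mm above its underside. The cup flares from 52 mm across at the bottom to 82 mm at the rim, is 58 mm high, walls 3 mm; it starts upright on the worktop with the ceramic balls in it. z up its axis; the handle points along -x.
- dipper_handle (a point): place to grip on the dipper's straight handle, 46 mm above the cup's underside and 93 mm from its axis; the handle is a level bar along x, from 38 to 138 mm from the axis, 12 mm thick (along y) and 22 mm high. Same axes as the cup.
- dipper: the dipper (cup and handle), origin at the centre of the cup's underside, same axes, about 0.18 kg empty.
- spacer1_mid (a point): centre of a sawn aluminium hexagon spacer lying on a flat, 22 mm across flats (25 mm across the corners, which face sideways), its hexagon 60 mm long with a 14 mm turned stub of 13 mm at its +x end; x along its length, centre of the hexagon 11 mm above what it lies on; 75 g. From two to four of them are there; absent ones read None.
- spacer2_mid (a point): centre of a sawn aluminium hexagon spacer lying on a flat, 22 mm across flats (25 mm across the corners, which face sideways), its hexagon 60 mm long with a 14 mm turned stub of 13 mm at its +x end; x along its length, centre of the hexagon 11 mm above what it lies on; 75 g. From two to four of them are there; absent ones read None.
- spacer3_mid (a point): centre of a sawn aluminium hexagon spacer lying on a flat, 22 mm across flats (25 mm across the corners, which face sideways), its hexagon 60 mm long with a 14 mm turned stub of 13 mm at its +x end; x along its length, centre of the hexagon 11 mm above what it lies on; 75 g. From two to four of them are there; absent ones read None.
- spacer4_mid (a point): centre of a sawn aluminium hexagon spacer lying on a flat, 22 mm across flats (25 mm across the corners, which face sideways), its hexagon 60 mm long with a 14 mm turned stub of 13 mm at its +x end; x along its length, centre of the hexagon 11 mm above what it lies on; 75 g. From two to four of them are there; absent ones read None.
- media1: white ceramic deburring ball, 22 mm in diameter, 14 g, origin at its centre; starts in the dipper's cup.
- media2: white ceramic deburring ball, 22 mm in diameter, 14 g, origin at its centre; starts in the dipper's cup.
- media3: white ceramic deburring ball, 22 mm in diameter, 14 g, origin at its centre; starts in the dipper's cup.
- media4: white ceramic deburring ball, 22 mm in diameter, 14 g, origin at its centre; starts in the dipper's cup.
- media5: white ceramic deburring ball, 22 mm in diameter, 14 g, origin at its centre; starts in the dipper's cup.
- media6: white ceramic deburring ball, 22 mm in diameter, 14 g, origin at its centre; starts in the dipper's cup.
There are look-alikes about, which are no part of the job. What is shaped like the part that bears spacer3_mid but brown is not meant.

How it is judged:
By the outcome, as a careful person would: the job done as asked, in the order asked, and still so for the second after the job is handed in, with the robot touching nothing.
Of spacer1, spacer2, spacer3, spacer4 only 2 to 4 are there at a start; the rules pass over those that are not, and their reading is None.
At some moment in a run one of spacer1, spacer2, spacer3, spacer4, lid may be knocked a few centimetres aside while the robot is not near it.
It also fails if it takes over 210 s, if anything falls off the work surface, if the arm or the gripper's body presses on something with over 40 N, if the wrist force passes 120 N, or if a joint passes its speed limit or range.

## Working session

There is one attempt and no reset: what is moved stays moved. The work goes in short steps, Python scripts to look and compute and a tool call to move; the robot and the scene stay as the last step left them, time stands still between calls to the robot, and variables do not carry over. Pictures are saved under pics/ and viewed, and the job is handed in when it is done.

Besides the shell and the picture viewer there is one more tool, called after ">>>" as a command line: name --argument value ..., lists and objects as JSON in quotes. carry_out: Moves the arm, as the interface text tells. Its arguments: {"type":"object","properties":{"motion":{"type":"string"},"newtons":{"type":"number"}},"required":["motion"]}

```bash
ls -la; mkdir -p pics; python3 - <<'E'
from bench import r, grab_frame, camera_params
import cv2
print(r.get_obs())
for n in ["scene","top","wrist"]:
    print(n,camera_params(n))
    cv2.imwrite(f"pics/{n}0.png",grab_frame(n)[:,:,::-1])
E
```

```text
total 12
drwxr-xr-x  3 agent agent 4096 Dec  7 08:38 .
drwxr-xr-x 23 root  root  4096 Dec  7 08:38 ..
drwxr-xr-x  2 agent agent 4096 Dec  7 08:38 pics
{'clock': 0.0, 'joints': array([ 1.03191202,  0.47780252,  0.02235584,  1.55644048, -0.01151041,
        1.1093086 , -0.08308686]), 'qvel': array([-1.03912799e-03,  9.60920447e-04,  2.12366256e-04,  2.86948534e-04,
       -2.16148029e-03, -5.83146267e-04, -6.32394193e-05]), 'tau': array([-7.40963460e-04, -5.96448898e+01,  1.60732336e+00, -2.81195551e+01,
        1.23590036e-02,  9.44252126e-03, -1.81846858e-06]), 'tcp_pos': array([ 0.28160294, -0.61280415,  0.23032904]), 'orientation': array([-3.06727912e+00, -6.71103601e-01,  8.18562790e-04]), 'contact_force': array([0.18127166, 0.769888  , 0.65537424]), 'moment': array([ 0.06918769, -0.03672534,  0.01539575]), 'grip_width': 0.08574173943848859}
scene {'fx': 477.0205514012481, 'fy': 477.0205514012481, 'cx': 326.0948531771785, 'cy': 200.67421695912896, 'k1': -0.10744236567328488, 'eye': array([-0.49698476, -0.55197501,  0.66377499]), 'attitude': array([-1.79064555,  1.03950139, -0.69023782])}
top {'fx': 514.9823779713106, 'fy': 514.9823779713106, 'cx': 325.59796884144623, 'cy': 193.9314734121502, 'k1': 0.05724746549512191, 'eye': array([0.27391359, 0.00957208, 1.52831117]), 'attitude': array([-2.15520433,  2.10659506, -0.23261699])}
wrist {'fx': 290.3211523275523, 'fy': 290.3211523275523, 'cx': 319.50218763782675, 'cy': 200.84466493815594, 'k1': -0.016334091034320247, 'eye': array([ 0.35626885, -0.57833385,  0.3726637 ]), 'attitude': array([ 2.40743603, -1.54495228, -0.25081408])}
```

View pics/scene0.png

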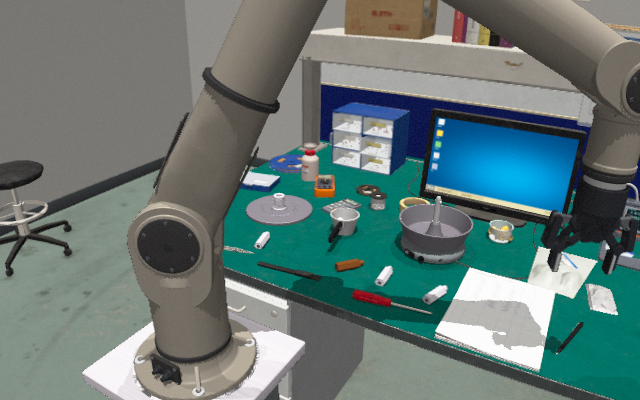

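View pics/top0.png

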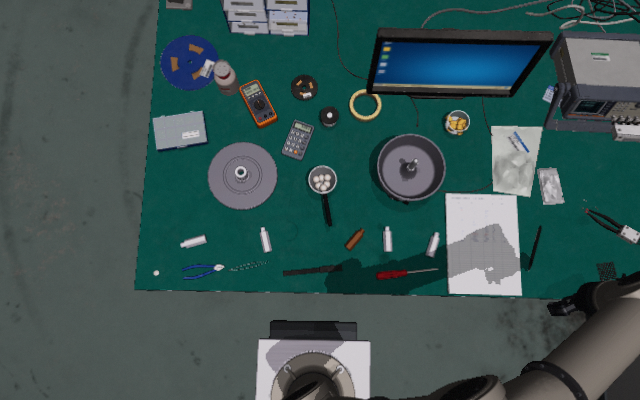

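View pics/wrist0.png

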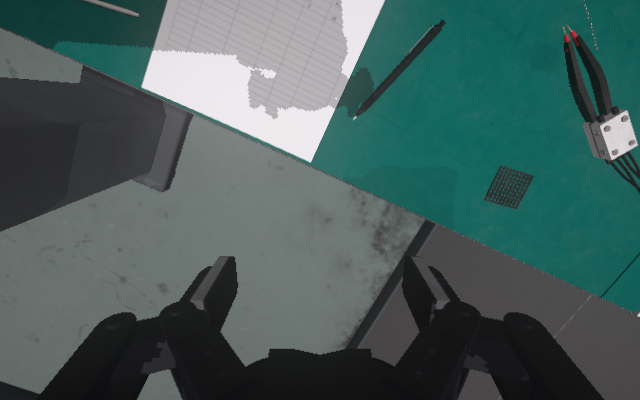

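```bash
cat > h.py <<'E'
from bench import r, grab_frame, camera_params
import numpy as np, cv2
from scipy.spatial.transform import Rotation as R
def KD(p):
    return np.array([[p['fx'],0,p['cx']],[0,p['fy'],p['cy']],[0,0,1]]),np.array([p['k1'],0,0,0,0.])
def ray(p,uv):
    K,D=KD(p)
    n=cv2.undistortPoints(np.array([[uv]],float),K,D)[0,0]
    return R.from_rotvec(p['attitude']).apply([n[0],n[1],1])
def at(p,uv,z):
    d=ray(p,uv);return p['eye']+d*(z-p['eye'][2])/d[2]
def proj(p,X):
    K,D=KD(p); Rm=R.from_rotvec(p['attitude']).as_matrix()
    X=np.atleast_2d(np.array(X,float))
    return cv2.projectPoints(X,cv2.Rodrigues(Rm.T)[0],-Rm.T@p['eye'],K,D)[0][:,0]
def snap(n,name,crop=None,s=1):
    p=camera_params(n);im=grab_frame(n)[:,:,::-1].copy()
    cv2.imwrite(f"pics/{name}_raw.png",im)
    if crop: x0,y0,x1,y1=crop; im=im[y0:y1,x0:x1]
    cv2.imwrite(f"pics/{name}.png",cv2.resize(im,None,fx=s,fy=s,interpolation=cv2.INTER_CUBIC))
    return p
def st():
    o=r.get_obs(); 
    Rm=R.from_rotvec(o['orientation']).as_matrix()
    print('t',round(o['clock'],2),'tcp',(o['tcp_pos']*1000).round(1),'tx',Rm[:,0].round(3),'ty',Rm[:,1].round(3),'tz',Rm[:,2].round(3),'F',o['contact_force'].round(1),'w',round(o['grip_width']*1000,1),'j',o['joints'].round(2))
    return o,Rm
E
python3 - <<'E'
from h import *
p=camera_params('top'); st()
im=cv2.imread('pics/top0.png')
cv2.imwrite('pics/c1.png',cv2.resize(im[130:290,140:340],None,fx=4,fy=3.75*4/3.75,interpolation=cv2.INTER_CUBIC)[:600])
cv2.imwrite('pics/c2.png',cv2.resize(im[120:270,300:500],None,fx=4,fy=4,interpolation=cv2.INTER_CUBIC))
for uv in [(194,241),(265,239),(388,239),(433,244)]: print(uv,at(p,uv,.011).round(3))
print('bowl',at(p,(411,168),.093).round(3)); print('dip',at(p,(322,180),.05).round(3)); print('lid',at(p,(242,175),.012).round(3))
print(proj(p,[[0,0,0],[.5,0,0],[.5,.3,0],[.5,-.3,0]]))
E
```

```text
t 0.15 tcp [ 281.7 -612.9  230.5] tx [ 0.909  0.418 -0.   ] ty [ 0.418 -0.909 -0.001] tz [-0.001  0.001 -1.   ] F [-0.4 -0.1 -0.2] w 85.3 j [ 1.03  0.48  0.02  1.56 -0.01  1.11 -0.08]
(194, 241) [0.421 0.356 0.011]
(265, 239) [0.431 0.15  0.011]
(388, 239) [ 0.44  -0.212  0.011]
(433, 244) [ 0.428 -0.345  0.011]
bowl [ 0.637 -0.267  0.093]
dip [ 0.605 -0.013  0.05 ]
lid [0.622 0.227 0.012]
[[312.39943302 395.51879026]
 [316.69986768 217.63185582]
 [215.86972175 215.27854491]
 [416.54486147 220.06515356]]
```

View pics/c1.png

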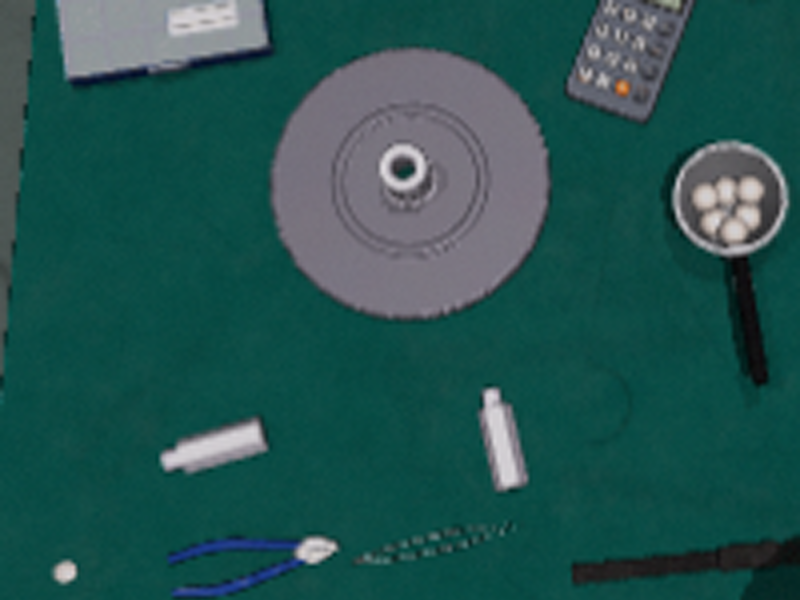

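View pics/c2.png

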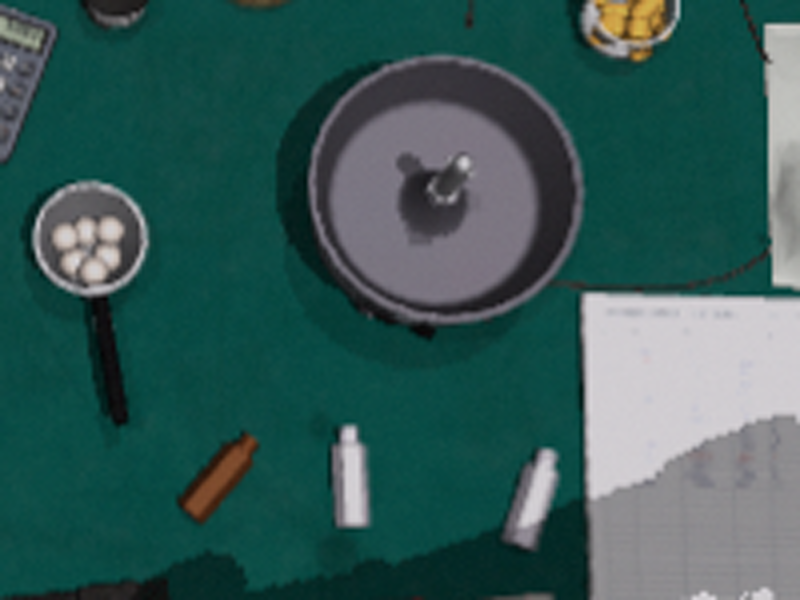

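```bash
cat > seg.py <<'E'
from h import *
def spacers(im,p,roi=[(180,225,210,255),(255,222,276,258),(378,222,398,256),(422,228,444,260)]):
    # white blob -> hull axis at top plane; top face z=.022
    for (x0,y0,x1,y1) in roi:
        sub=im[y0:y1,x0:x1].astype(int); hsv=cv2.cvtColor(im[y0:y1,x0:x1],cv2.COLOR_BGR2HSV)
        m=((hsv[:,:,1]<70)&(hsv[:,:,2]>100)).astype(np.uint8)
        n,l,s,c=cv2.connectedComponentsWithStats(m)
        if n<2: print('none',x0);continue
        k=1+np.argmax(s[1:,4]); ys,xs=np.nonzero(l==k)
        P=np.array([at(p,(x+x0,y+y0),.015)[:2] for x,y in zip(xs,ys)])
        mu=P.mean(0);u=np.linalg.svd(P-mu)[2][0]; t=(P-mu)@u; v=(P-mu)@np.array([-u[1],u[0]])
        # narrower end = stub
        lo,hi=t.min(),t.max()
        if np.ptp(v[t<lo+.012])<np.ptp(v[t>hi-.012]): u=-u;t=-t; lo,hi=t.min(),t.max()
        mid=mu+u*(hi-.014-.030+ lo+.030)/2
        print('n',len(xs),'len',round(hi-lo,4),'wid',round(np.ptp(v),4),'mid',mid.round(4),'ang deg',np.degrees(np.arctan2(u[1],u[0])).round(1))
E
python3 - <<'E'
from seg import *
p=camera_params('top'); im=cv2.imread('pics/top0.png'); spacers(im,p)
# stud tip, rim
print('stud',at(p,(300+463/4-.4,120+160/4-.4),.160))
print('rim',at(p,(300+446/4-.4,120+189.5/4-.4),.093), [at(p,(300+a/4-.4,120+b/4-.4),.093).round(3) for a,b in [(310,190),(582,190),(446,57),(446,322)]])
print('lid sleeve top', at(p,(140+403/4-.4,130+168/4-.4),.056), 'plate',at(p,(140+410/4,130+184/4),.010))
# cup rim z=.058
print('cup',at(p,(300+91/4-.4,120+239/4-.4),.058),'handle end',at(p,(300+120/4-.4,120+424/4-.4),.057))
E
```

```text
n 200 len 0.0744 wid 0.0244 mid [0.4204 0.3521] ang deg 106.6
n 191 len 0.0744 wid 0.0239 mid [0.4242 0.1489] ang deg 15.0
n 192 len 0.074 wid 0.0243 mid [ 0.4339 -0.2099] ang deg 2.0
n 172 len 0.0735 wid 0.0241 mid [ 0.4222 -0.3432] ang deg -20.0
stud [ 0.64420441 -0.26657048  0.16      ]
rim [ 0.64010169 -0.2675775   0.093     ] [array([ 0.637, -0.17 ,  0.093]), array([ 0.642, -0.366,  0.093]), array([ 0.739, -0.269,  0.093]), array([ 0.543, -0.266,  0.093])]
lid sleeve top [0.62215256 0.22640786 0.056     ] plate [0.61962819 0.22607182 0.01      ]
cup [ 0.60487042 -0.01349568  0.058     ] handle end [ 0.46932534 -0.03729388  0.057     ]
```

```bash
cat > go.py <<'E'
import sys
from h import *
def go(x,y,z,yaw):
    o,Rm=st()
    cur=np.degrees(np.arctan2(Rm[1,0],Rm[0,0]))
    d=(yaw-cur+180)%360-180
    t=-np.radians(d)
    a=np.radians(yaw); tx=np.array([np.cos(a),np.sin(a)]); ty=np.array([np.sin(a),-np.cos(a)])
    D=np.array([x,y])-o['tcp_pos'][:2]
    print(f'cur yaw {cur:.1f} twist {t:.3f}; after twist dx {D@tx*1000:.1f} dy {D@ty*1000:.1f} dz {-(z-o["tcp_pos"][2])*1000:.1f}; before twist: {D@Rm[:2,0]*1000:.1f} {D@Rm[:2,1]*1000:.1f}')
    j7=o['joints'][6]; print('j7 now',j7.round(2),'alt half-turn twist',round(t-np.sign(t)*np.pi,3))
if __name__=='__main__': go(*map(float,sys.argv[1:5]))
E
python3 go.py 0.422 -0.343 0.10 -20
```

```text
t 0.15 tcp [ 281.7 -612.9  230.5] tx [ 0.909  0.418 -0.   ] ty [ 0.418 -0.909 -0.001] tz [-0.001  0.001 -1.   ] F [-0.4 -0.1 -0.2] w 85.3 j [ 1.03  0.48  0.02  1.56 -0.01  1.11 -0.08]
cur yaw 24.7 twist 0.780; after twist dx 39.6 dy -301.6 dz 130.5; before twist: 240.2 -186.6
j7 now -0.08 alt half-turn twist -2.362
```

>>> carry_out --motion "0 48 -37.3 0 0; 0 48 -37.3 0 0; 0 48 -37.3 0 0; 0 48 -37.3 0 0; 0 48 -37.4 0 0; 0 0 0 40 0.18; 0 0 0 40 0.18; 0 0 0 40 0.18" --newtons 60

```text
clock: 1.15
tcp_pos: [0.4221, -0.3434, 0.1102]
orientation: [3.136, -0.18, 0.001]
contact_force: [0.2, -0.5, 0.1]
grip_width: 0.0853
```

```bash
python3 go.py 0.422 -0.343 0.0 -20
```

```text
t 1.15 tcp [ 422.1 -343.4  110.2] tx [ 0.993 -0.115  0.   ] ty [-0.115 -0.993  0.   ] tz [ 0. -0. -1.] F [ 0.2 -0.5  0.1] w 85.3 j [ 0.57  0.41  0.    1.98 -0.    0.75 -1.12]
cur yaw -6.6 twist 0.234; after twist dx -0.2 dy -0.3 dz 110.2; before twist: -0.1 -0.4
j7 now -1.12 alt half-turn twist -2.907
```

>>> carry_out --motion "0 0 0 35 0.12; 0 0 0 35 0.114; 0 0 0 25 0; 0 0 0 12 0; 1 0 0 0 0; 1 0 0 0 0; 1 0 0 0 0; 1 0 0 0 0" --newtons 60

```text
clock: 2.15
tcp_pos: [0.4226, -0.3439, 0.0056]
orientation: [3.095, -0.537, 0.002]
contact_force: [-2.0, 0.7, 6.8]
grip_width: 0.0223
```

```bash
python3 go.py 0.422 -0.343 0.003 -20; python3 -c "
from h import *
snap('wrist','w1')"
```

```text
t 2.15 tcp [ 422.6 -343.9    5.6] tx [ 0.942 -0.337  0.002] ty [-0.337 -0.942  0.   ] tz [ 0.001 -0.001 -1.   ] F [-2.   0.7  6.8] w 22.3 j [ 0.54  0.59  0.04  2.02 -0.05  0.53 -1.3 ]
cur yaw -19.7 twist 0.006; after twist dx -0.9 dy -0.7 dz 2.6; before twist: -0.9 -0.7
j7 now -1.3 alt half-turn twist -3.136
```

View pics/w1.png

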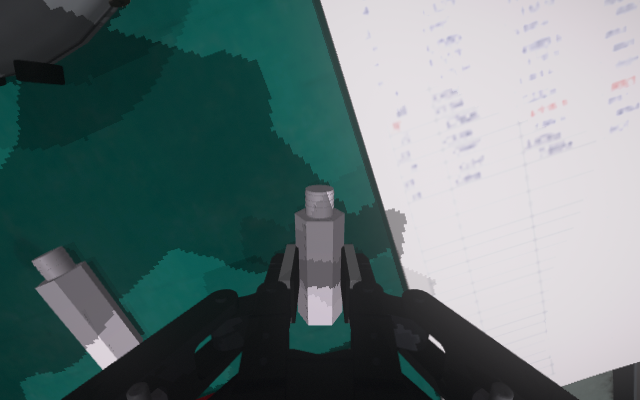

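```bash
python3 go.py 0.642 -0.318 0.12 0
```

```text
t 2.2 tcp [ 422.7 -343.9    5.6] tx [ 0.942 -0.337  0.002] ty [-0.337 -0.942  0.   ] tz [ 0.001 -0.001 -1.   ] F [-1.2  0.6  7.3] w 21.8 j [ 0.54  0.59  0.04  2.02 -0.05  0.53 -1.3 ]
cur yaw -19.7 twist -0.343; after twist dx 219.3 dy -25.9 dz -114.4; before twist: 197.8 -98.2
j7 now -1.3 alt half-turn twist 2.798
```

>>> carry_out --motion "1 0 0 -58 -0.172; 1 0 0 -59 -0.172; 1 54 -6 0 0; 1 55 -6 0 0; 1 55 -7 0 0; 1 55 -7 0 0; 1 0 0 0 0; 1 0 0 15 0"

```text
clock: 3.2
tcp_pos: [0.6413, -0.318, 0.1069]
orientation: [3.14, 0.001, 0.002]
contact_force: [-0.2, -0.3, -1.0]
grip_width: 0.022
```

```bash
python3 go.py 0.642 -0.318 0.098 0; python3 -c "
from h import *
snap('wrist','w2')"
```

```text
t 3.2 tcp [ 641.3 -318.   106.9] tx [1.    0.001 0.002] ty [ 0.001 -1.     0.001] tz [ 0.002 -0.001 -1.   ] F [-0.2 -0.3 -1. ] w 22.0 j [ 0.4   0.66 -0.05  1.54  0.04  0.94 -1.22]
cur yaw 0.0 twist 0.001; after twist dx 0.7 dy 0.0 dz 8.9; before twist: 0.7 0.0
j7 now -1.22 alt half-turn twist -3.141
```

View pics/w2.png

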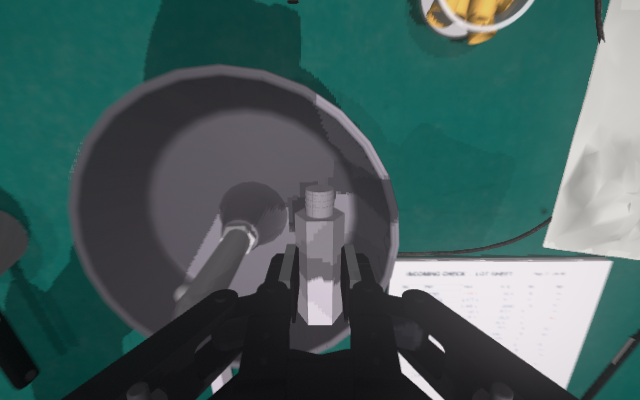

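>>> carry_out --motion "1 -5 0 8 0; 1 0 0 0 0; 0.5 0 0 0 0; 0.5 0 0 0 0; 0.4 0 0 0 0; 0.2 0 0 -40 0; 0 0 0 -40 0; 0 0 0 0 0"

```text
clock: 4.25
tcp_pos: [0.6374, -0.3185, 0.1826]
orientation: [3.139, -0.0, 0.01]
contact_force: [0.0, -0.3, -0.6]
grip_width: 0.0854
```

```bash
python3 go.py 0.434 -0.210 0.1 2; python3 -c "
from h import *
from seg import spacers
snap('wrist','w3')
p=snap('top','t3'); spacers(cv2.imread('pics/t3_raw.png'),p)"
```

```text
t 4.25 tcp [ 637.4 -318.5  182.6] tx [ 1.    -0.     0.006] ty [-0.    -1.     0.002] tz [ 0.006 -0.002 -1.   ] F [ 0.  -0.3 -0.6] w 85.4 j [ 0.41  0.58 -0.05  1.5   0.03  1.05 -1.22]
cur yaw -0.0 twist -0.035; after twist dx -199.5 dy -115.5 dz 82.6; before twist: -203.4 -108.4
j7 now -1.22 alt half-turn twist 3.107
n 200 len 0.0744 wid 0.0244 mid [0.4204 0.3521] ang deg 106.6
n 191 len 0.0751 wid 0.0239 mid [0.4239 0.1487] ang deg 15.1
n 179 len 0.074 wid 0.0233 mid [ 0.4339 -0.2098] ang deg 2.2
n 201 len 0.0774 wid 0.0381 mid [ 0.4063 -0.3586] ang deg -24.3
```

View pics/w3.png

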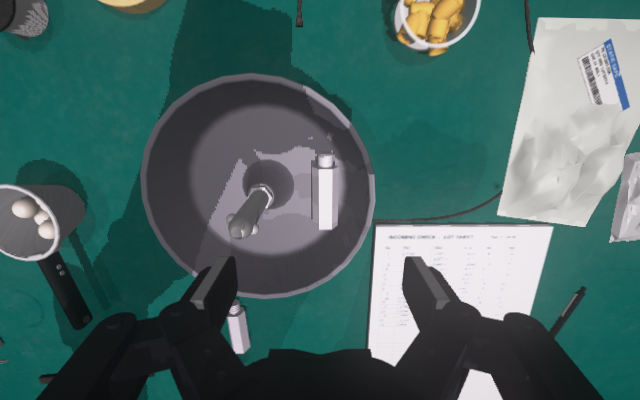

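>>> carry_out --motion "0 -51 -27 0 0; 0 -51 -27 0 0; 0 -51 -27 0 0; 0 -50 -27 0 -0.035; 0 0 0 55 0; 0 0 0 55 0; 0 0 0 40 0; 0 0 0 20 0"

```text
clock: 5.35
tcp_pos: [0.4299, -0.2084, 0.0053]
orientation: [-3.139, -0.056, 0.009]
contact_force: [0.4, -0.2, 0.2]
grip_width: 0.0857
```

```bash
python3 go.py 0.434 -0.210 0.004 2
```

```text
t 5.35 tcp [ 429.9 -208.4    5.3] tx [ 0.999  0.036 -0.005] ty [ 0.036 -0.999 -0.002] tz [-0.006  0.002 -1.   ] F [ 0.4 -0.2  0.2] w 85.7 j [ 0.38  0.52 -0.07  2.17  0.08  0.46 -1.29]
cur yaw 2.1 twist 0.001; after twist dx 4.0 dy 1.7 dz 1.3; before twist: 4.0 1.7
j7 now -1.29 alt half-turn twist -3.141
```

>>> carry_out --motion "0 4 1 0 0; 0 0 0 0 0; 1 0 0 0 0; 1 0 0 0 0; 1 0 0 0 0; 1 0 0 0 0; 1 0 0 -50 0; 1 0 0 -50 0"

```text
clock: 6.35
tcp_pos: [0.4363, -0.2102, 0.1091]
orientation: [-3.14, -0.056, 0.003]
contact_force: [1.0, -0.0, -0.7]
grip_width: 0.0212
```

```bash
python3 go.py 0.642 -0.216 0.12 0
```

```text
t 6.35 tcp [ 436.3 -210.2  109.1] tx [ 0.999  0.036 -0.002] ty [ 0.036 -0.999 -0.001] tz [-0.002  0.001 -1.   ] F [ 1.  -0.  -0.7] w 21.2 j [ 0.4   0.34 -0.09  2.11  0.05  0.7  -1.26]
cur yaw 2.1 twist 0.036; after twist dx 205.7 dy 5.8 dz -10.9; before twist: 205.4 13.2
j7 now -1.26 alt half-turn twist -3.106
```

>>> carry_out --motion "1 0 0 -20 0.036; 1 50 1 0 0; 1 50 2 0 0; 1 50 1 0 0; 1 50 2 0 0; 1 0 0 15 0; 1 0 0 14 0; 1 0 0 0 0"

```text
clock: 7.35
tcp_pos: [0.6354, -0.2133, 0.0977]
orientation: [-3.138, -0.003, 0.004]
contact_force: [-0.3, 5.5, 0.3]
grip_width: 0.0213
```

```bash
python3 go.py 0.637 -0.216 0.098 0; python3 -c "
from h import *
snap('wrist','w4')"
```

```text
t 7.35 tcp [ 635.4 -213.3   97.7] tx [ 1.     0.002 -0.003] ty [ 0.002 -1.    -0.004] tz [-0.003  0.004 -1.   ] F [-0.3  5.5  0.3] w 21.3 j [ 0.29  0.61 -0.08  1.67  0.05  0.87 -1.38]
cur yaw 0.1 twist 0.002; after twist dx 1.6 dy 2.7 dz -0.3; before twist: 1.5 2.7
j7 now -1.38 alt half-turn twist -3.14
```

View pics/w4.png

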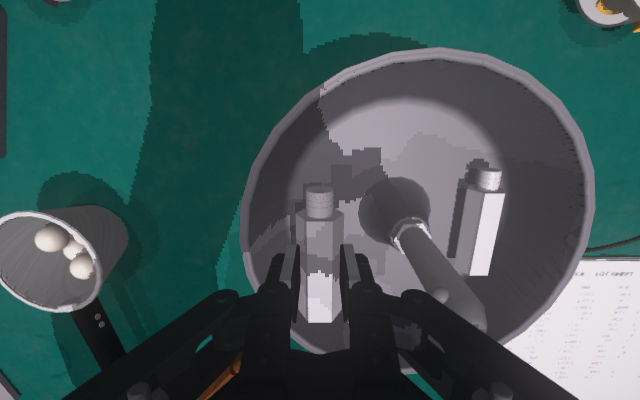

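>>> carry_out --motion "1 0 -9 -8 0; 1 0 0 0 0; 0.6 0 0 0 0; 0.6 0 0 0 0; 0.6 0 0 0 0; 0.5 0 0 -40 0; 0 0 0 -40 0; 0 0 0 0 0"

```text
clock: 8.4
tcp_pos: [0.6393, -0.2082, 0.1913]
orientation: [3.14, -0.001, 0.011]
contact_force: [0.1, 0.3, 0.3]
grip_width: 0.0768
```

```bash
python3 go.py 0.424 0.149 0.1 15; python3 -c "
from h import *
snap('wrist','w5')"
```

```text
t 8.4 tcp [ 639.3 -208.2  191.3] tx [ 1.    -0.001  0.007] ty [-0.001 -1.     0.002] tz [ 0.007 -0.002 -1.   ] F [0.1 0.3 0.3] w 76.8 j [ 0.28  0.51 -0.07  1.6   0.04  1.03 -1.38]
cur yaw -0.0 twist -0.262; after twist dx -115.5 dy -400.8 dz 91.3; before twist: -215.5 -357.1
j7 now -1.38 alt half-turn twist 2.879
```

View pics/w5.png

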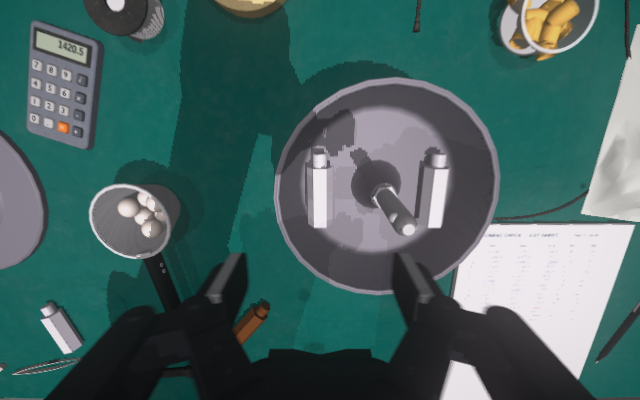

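>>> carry_out --motion "0 -31 -51 0 0; 0 -31 -51 0 0; 0 -31 -51 0 0; 0 -31 -51 0 0; 0 -31 -51 0 0; 0 -31 -51 0 0; 0 -30 -51 0 0; 0 0 0 20 -0.18"

```text
clock: 9.45
tcp_pos: [0.419, 0.1539, 0.1673]
orientation: [-3.126, -0.299, -0.002]
contact_force: [1.3, -0.8, -0.3]
grip_width: 0.0852
```

```bash
python3 go.py 0.424 0.149 0.003 15; python3 -c "
from h import *
from seg import spacers
p=snap('top','t5'); spacers(cv2.imread('pics/t5_raw.png'),p)"
```

```text
t 9.45 tcp [419.  153.9 167.3] tx [0.982 0.19  0.001] ty [ 0.19  -0.982 -0.001] tz [ 0.001  0.002 -1.   ] F [ 1.3 -0.8 -0.3] w 85.2 j [-0.22  0.2  -0.31  2.13  0.08  0.82 -1.95]
cur yaw 10.9 twist -0.071; after twist dx 3.6 dy 6.1 dz 164.3; before twist: 4.0 5.8
j7 now -1.95 alt half-turn twist 3.071
n 200 len 0.0744 wid 0.0244 mid [0.4204 0.3521] ang deg 106.6
n 25 len 0.0306 wid 0.0089 mid [0.4734 0.1428] ang deg 62.9
none 378
none 422
```

View pics/t5.png

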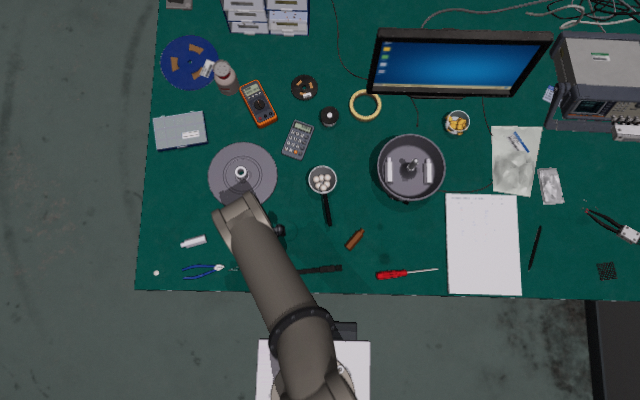

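>>> carry_out --motion "0 4 6 50 -0.071; 0 0 0 55 0; 0 0 0 40 0; 0 0 0 15 0; 0 0 0 0 0; 1 0 0 0 0; 1 0 0 0 0; 1 0 0 0 0"

```text
clock: 10.5
tcp_pos: [0.4267, 0.1447, 0.0082]
orientation: [-3.116, -0.392, -0.003]
contact_force: [0.1, 0.7, 0.8]
grip_width: 0.0323
```

```bash
python3 go.py 0.59 -0.267 0.12 90; python3 -c "
from h import *
snap('wrist','w6')"
```

```text
t 10.5 tcp [426.7 144.7   8.2] tx [0.969 0.248 0.002] ty [ 0.248 -0.969 -0.   ] tz [ 0.002  0.001 -1.   ] F [0.1 0.7 0.8] w 32.3 j [-0.28  0.49 -0.22  2.22  0.25  0.45 -2.02]
cur yaw 14.4 twist -1.320; after twist dx -411.7 dy 163.3 dz -111.8; before twist: 56.2 439.3
j7 now -2.02 alt half-turn twist 1.821
```

View pics/w6.png

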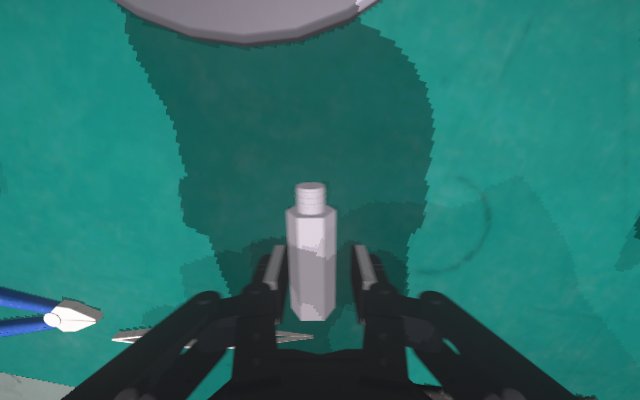

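>>> carry_out --motion "1 0 0 0 0; 1 0 0 0 0; 1 0 0 -60 0; 1 0 0 -60 0; 1 8 62 0 0; 1 8 62 0 0; 1 8 62 0 0; 1 8 62 0 0"

```text
clock: 11.55
tcp_pos: [0.519, -0.0898, 0.1277]
orientation: [3.117, 0.393, 0.001]
contact_force: [0.4, 1.4, -0.5]
grip_width: 0.0219
```

```bash
python3 go.py 0.59 -0.267 0.12 90
```

```text
t 11.55 tcp [519.  -89.8 127.7] tx [0.969 0.248 0.001] ty [ 0.248 -0.969  0.   ] tz [ 0.001 -0.    -1.   ] F [ 0.4  1.4 -0.5] w 21.9 j [ 0.21  0.37 -0.19  1.99  0.1   0.78 -1.36]
cur yaw 14.4 twist -1.320; after twist dx -177.2 dy 71.0 dz 7.7; before twist: 24.8 189.3
j7 now -1.36 alt half-turn twist 1.822
```

>>> carry_out --motion "1 0 0 0 -0.165; 1 0 0 0 -0.165; 1 0 0 0 -0.165; 1 0 0 0 -0.165; 1 0 0 0 -0.165; 1 0 0 0 -0.165; 1 0 0 0 -0.165; 1 0 0 0 -0.165"

```text
clock: 12.55
tcp_pos: [0.5182, -0.088, 0.1274]
orientation: [-2.216, -2.227, 0.001]
contact_force: [0.7, 0.8, 0.6]
grip_width: 0.0224
```

```bash
python3 go.py 0.587 -0.262 0.108 90
```

```text
t 12.55 tcp [518.2 -88.  127.4] tx [-0.005  1.    -0.   ] ty [ 1.     0.005 -0.   ] tz [-0. -0. -1.] F [0.7 0.8 0.6] w 22.4 j [ 0.44  0.41 -0.49  1.98  0.26  0.81 -0.18]
cur yaw 90.3 twist 0.005; after twist dx -174.0 dy 68.8 dz 19.4; before twist: -174.4 67.9
j7 now -0.18 alt half-turn twist -3.136
```

>>> carry_out --motion "1 -46 17 0 0; 1 -46 17 0 0; 1 -46 17 0 0; 1 -46 17 0 0; 1 0 0 0 0; 1 0 0 19 0; 1 0 0 0 0; 1 0 0 0 0"

```text
clock: 13.55
tcp_pos: [0.5864, -0.2704, 0.108]
orientation: [-2.219, -2.223, 0.0]
contact_force: [-0.5, 1.1, -0.9]
grip_width: 0.0219
```

```bash
python3 go.py 0.587 -0.272 0.108 90; python3 -c "
from h import *
snap('wrist','w7')"
```

```text
t 13.55 tcp [ 586.4 -270.4  108. ] tx [-0.002  1.     0.001] ty [ 1.     0.002 -0.001] tz [-0.001  0.001 -1.   ] F [-0.5  1.1 -0.9] w 21.9 j [ 0.63  0.59 -0.41  1.71  0.29  0.9   0.1 ]
cur yaw 90.1 twist 0.002; after twist dx -1.6 dy 0.6 dz -0.0; before twist: -1.6 0.6
j7 now 0.1 alt half-turn twist -3.14
```

View pics/w7.png

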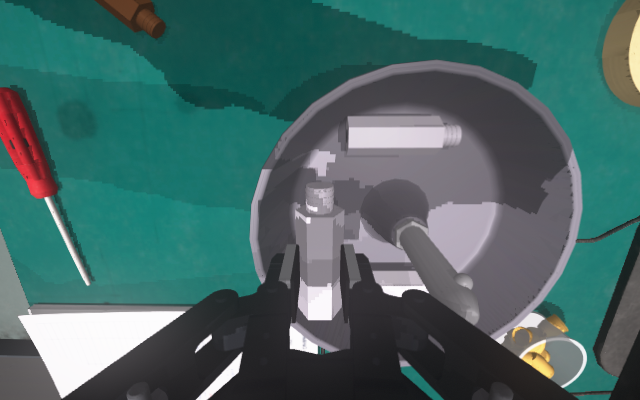

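>>> carry_out --motion "1 0 0 3 0; 1 0 0 0 0; 0.6 0 0 0 0; 0.6 0 0 0 0; 0.6 0 0 0 0; 0.5 0 0 -40 0; 0 0 0 -45 0; 0 0 0 0 0"

```text
clock: 14.6
tcp_pos: [0.5892, -0.2725, 0.1947]
orientation: [2.217, 2.216, 0.005]
contact_force: [0.7, 0.0, 0.7]
grip_width: 0.0771
```

```bash
python3 go.py 0.42 0.352 0.1 106.6; python3 -c "
from h import *
from seg import spacers
snap('wrist','w8')
p=snap('top','t8'); spacers(cv2.imread('pics/t8_raw.png'),p)"
```

```text
t 14.6 tcp [ 589.2 -272.5  194.7] tx [ 0.     1.    -0.003] ty [ 1.    -0.     0.007] tz [ 0.007 -0.003 -1.   ] F [0.7 0.  0.7] w 77.1 j [ 0.65  0.5  -0.44  1.64  0.24  1.05  0.14]
cur yaw 90.0 twist -0.290; after twist dx 646.8 dy 16.3 dz 94.7; before twist: 624.5 -169.3
j7 now 0.14 alt half-turn twist 2.852
n 204 len 0.0744 wid 0.0247 mid [0.4206 0.3521] ang deg 106.3
none 255
none 378
none 422
```

View pics/w8.png

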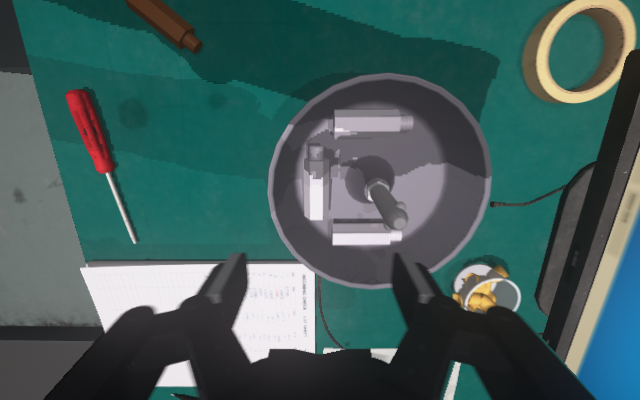

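View pics/t8.png

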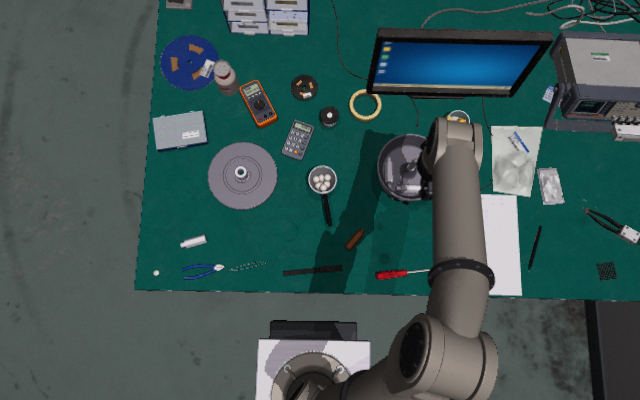

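>>> carry_out --motion "0 57 -15.4 0 0; 0 57 -15.4 0 0; 0 57 -15.4 0 0; 0 57 -15.4 0 0; 0 57 -15.4 0 0; 0 57 -15.4 0 0; 0 57 -15.4 0 0; 0 57 -15.4 0 0"

```text
clock: 15.7
tcp_pos: [0.462, 0.1852, 0.1891]
orientation: [-2.221, -2.221, 0.003]
contact_force: [1.4, 0.1, 1.1]
grip_width: 0.0854
```

```bash
python3 go.py 0.42 0.352 0.1 106.6
```

```text
t 15.7 tcp [462.  185.2 189.1] tx [ 0.     1.    -0.001] ty [ 1.    -0.    -0.002] tz [-0.002 -0.001 -1.   ] F [1.4 0.1 1.1] w 85.4 j [ 0.04  0.3  -0.65  1.98  0.23  0.93 -0.72]
cur yaw 90.0 twist -0.290; after twist dx 171.8 dy 7.4 dz 89.1; before twist: 166.8 -42.0
j7 now -0.72 alt half-turn twist 2.851
```

>>> carry_out --motion "0 55 -14 0 0; 0 56 -14 0 0; 0 55 -14 0 0; 0 0 0 45 -0.145; 0 0 0 55 -0.145; 0 0 0 55 0; 0 0 0 20 0; 0 0 0 0 0"

```text
clock: 16.7
tcp_pos: [0.4205, 0.3496, 0.0143]
orientation: [-1.876, -2.519, 0.004]
contact_force: [0.2, -0.0, 0.3]
grip_width: 0.0852
```

```bash
python3 go.py 0.42 0.352 0.006 106.6
```

```text
t 16.7 tcp [420.5 349.6  14.3] tx [-0.286  0.958 -0.001] ty [ 0.958  0.286 -0.003] tz [-0.002 -0.002 -1.   ] F [ 0.2 -0.   0.3] w 85.2 j [-0.35  0.65 -0.6   1.98  0.57  0.69 -1.01]
cur yaw 106.6 twist 0.001; after twist dx 2.4 dy 0.2 dz 8.3; before twist: 2.4 0.2
j7 now -1.01 alt half-turn twist -3.141
```

>>> carry_out --motion "0 2 0 8 0; 1 0 0 0 0; 1 0 0 0 0; 1 0 0 0 0; 1 0 0 0 0; 1 0 0 0 0; 1 0 0 -60 0; 1 0 0 -60 0"

```text
clock: 17.7
tcp_pos: [0.4203, 0.3516, 0.1283]
orientation: [-1.876, -2.519, 0.003]
contact_force: [1.7, 1.0, -0.0]
grip_width: 0.0219
```

```bash
python3 go.py 0.53 0.0 0.128 90;python3 -c "
from h import *
snap('wrist','w9')"
```

```text
t 17.7 tcp [420.3 351.6 128.3] tx [-0.286  0.958 -0.   ] ty [ 0.958  0.286 -0.002] tz [-0.002 -0.001 -1.   ] F [ 1.7  1.  -0. ] w 21.9 j [-0.25  0.49 -0.72  1.92  0.41  0.89 -0.88]
cur yaw 106.6 twist 0.290; after twist dx -351.6 dy 109.7 dz 0.3; before twist: -368.3 4.5
j7 now -0.88 alt half-turn twist -2.851
```

View pics/w9.png

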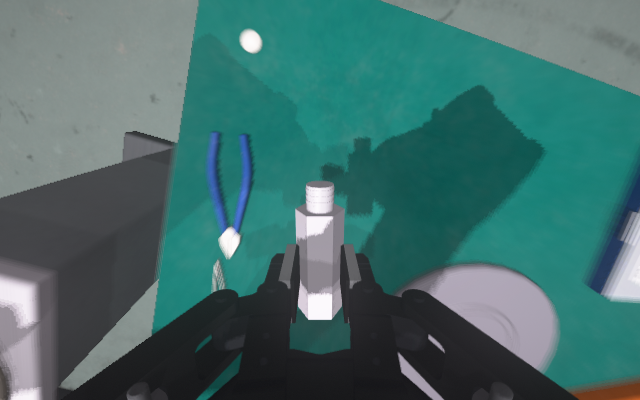

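>>> carry_out --motion "1 0 0 0 0.145; 1 0 0 0 0.145; 1 -52 32 0 0; 1 -52 32 0 0; 1 -52 32 0 0; 1 -52 32 0 0; 1 -52 32 0 0; 1 -52 32 0 0"

```text
clock: 18.75
tcp_pos: [0.6135, 0.0382, 0.1274]
orientation: [2.221, 2.221, 0.0]
contact_force: [1.4, 0.5, -1.4]
grip_width: 0.0219
```

```bash
python3 go.py 0.697 -0.272 0.128 90
```

```text
t 18.75 tcp [613.5  38.2 127.4] tx [-0.  1. -0.] ty [1. 0. 0.] tz [ 0. -0. -1.] F [ 1.4  0.5 -1.4] w 21.9 j [ 0.25  0.55 -0.56  1.77  0.36  0.92 -0.46]
cur yaw 90.0 twist 0.000; after twist dx -310.2 dy 83.5 dz -0.6; before twist: -310.2 83.5
j7 now -0.46 alt half-turn twist -3.142
```

>>> carry_out --motion "1 -46 40 0 0; 1 -46 40 0 0; 1 -54 3.5 0 0; 1 -54 0 0 0; 1 -55 0 0 0; 1 -55 0 0 0; 1 0 0 17 0; 1 0 0 0 0"

```text
clock: 19.75
tcp_pos: [0.6948, -0.2694, 0.1082]
orientation: [-2.219, -2.218, 0.002]
contact_force: [-0.2, 0.5, -0.4]
grip_width: 0.0218
```

```bash
python3 go.py 0.697 -0.272 0.105 90;python3 -c "
from h import *
snap('wrist','w10')"
```

```text
t 19.75 tcp [ 694.8 -269.4  108.2] tx [0.    1.    0.002] ty [ 1.    -0.    -0.003] tz [-0.003  0.002 -1.   ] F [-0.2  0.5 -0.4] w 21.8 j [ 0.59  0.76 -0.49  1.43  0.38  1.05  0.02]
cur yaw 90.0 twist -0.000; after twist dx -2.6 dy 2.2 dz 3.2; before twist: -2.6 2.2
j7 now 0.02 alt half-turn twist 3.141
```

View pics/w10.png

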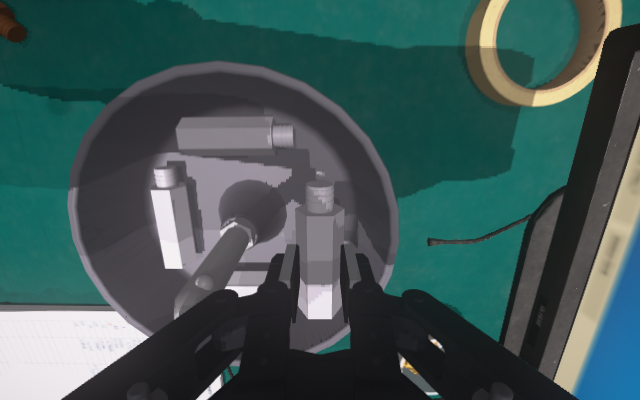

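>>> carry_out --motion "1 -3 1 3 0; 1 0 0 0 0; 0.6 0 0 0 0; 0.6 0 0 0 0; 0.6 0 0 0 0; 0.5 0 0 -40 0; 0 0 0 -60 0; 0 0 0 0 0"

```text
clock: 20.8
tcp_pos: [0.7007, -0.2733, 0.2142]
orientation: [2.215, 2.214, 0.009]
contact_force: [0.3, 0.0, -0.6]
grip_width: 0.0769
```

```bash
python3 go.py 0.513 -0.03 0.1 10; python3 -c "
from h import *
snap('wrist','w11')
p=snap('top','t11',(300,120,500,270),4)"
```

```text
t 20.8 tcp [ 700.7 -273.3  214.2] tx [ 0.     1.    -0.003] ty [ 1.    -0.     0.011] tz [ 0.011 -0.003 -1.   ] F [ 0.3  0.  -0.6] w 76.9 j [ 0.6   0.67 -0.52  1.34  0.34  1.21  0.06]
cur yaw 90.0 twist 1.396; after twist dx -142.6 dy -272.2 dz 114.2; before twist: 243.2 -187.8
j7 now 0.06 alt half-turn twist -1.746
```

View pics/w11.png

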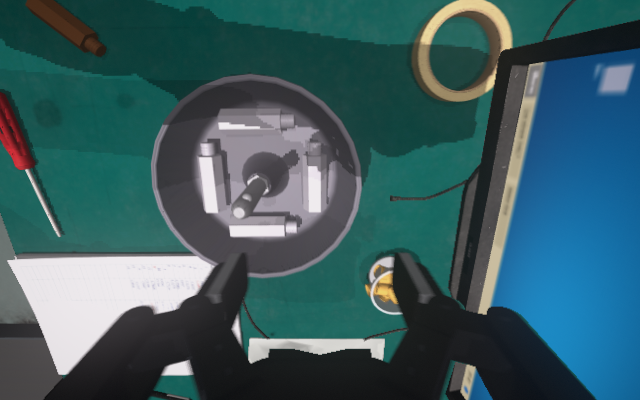

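>>> carry_out --motion "0 40 -33.7 0 0; 0 40 -33.7 0 0; 0 40 -33.7 0 0; 0 40 -33.7 0 0; 0 40 -33.7 0 0; 0 41 -33.7 0 0; 0 0 0 0 0.17; 0 0 0 0 0.17"

```text
clock: 21.9
tcp_pos: [0.4936, -0.0317, 0.2061]
orientation: [-2.568, -1.807, 0.003]
contact_force: [-0.1, 0.6, 0.0]
grip_width: 0.085
```

>>> carry_out --motion "0 0 0 0 0.176; 0 0 0 0 0.176; 0 0 0 0 0.176; 0 0 0 0 0.176; 0 0 0 0 0.176; 0 0 0 0 0.176; 0 0 0 0 0; 0 0 0 0 0"

```text
clock: 22.9
tcp_pos: [0.4946, -0.032, 0.2066]
orientation: [-3.129, -0.28, 0.002]
contact_force: [-0.2, 1.0, -0.1]
grip_width: 0.0854
```

```bash
python3 go.py 0.4986 -0.0323 0.027 10; python3 -c "
from h import *
p=snap('wrist','w12')
c=np.array([.605,-.0135]);u=np.array([np.cos(.1745),np.sin(.1745)])
for d in (0,93,138): print(d,proj(p,[*(c-u*d/1000),.057]).round(0))
snap('top','t12',(200,120,400,270),4)"
```

```text
t 22.9 tcp [494.6 -32.  206.6] tx [ 0.984  0.177 -0.001] ty [ 0.177 -0.984 -0.   ] tz [-0.001  0.    -1.   ] F [-0.2  1.  -0.1] w 85.4 j [ 0.32  0.24 -0.44  1.98  0.13  0.95 -1.57]
cur yaw 10.2 twist 0.004; after twist dx 3.9 dy 1.0 dz 179.6; before twist: 3.9 1.0
j7 now -1.57 alt half-turn twist -3.138
0 [[321.  70.]]
93 [[321. 169.]]
138 [[321. 210.]]
```

View pics/w12.png

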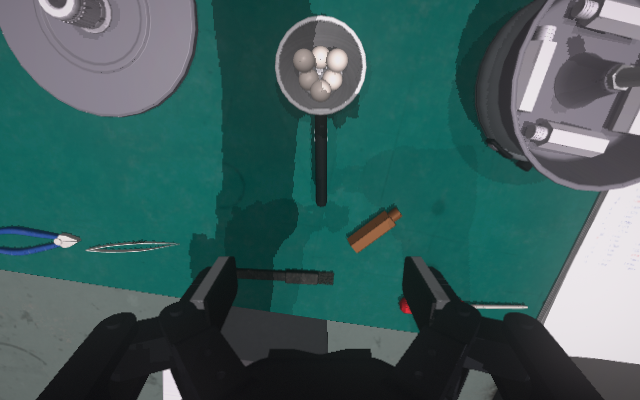

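>>> carry_out --motion "0.4 5 1 55 0; 0.4 0 0 55 0; 0.4 0 0 45 0; 0.4 0 0 24 0; 0.4 0 0 0 0; 1 0 0 0 0; 1 0 0 0 0; 1 0 0 0 0" --newtons 20

```text
clock: 24.0
tcp_pos: [0.5011, -0.0319, 0.0294]
orientation: [3.129, 0.275, 0.004]
contact_force: [-0.9, -0.3, 3.0]
grip_width: 0.0117
```

>>> carry_out --motion "1 0 0 0 0; 1 0 0 0 0; 1 0 0 -5 0; 1 0 0 -5 0; 1 0 0 -5 0; 1 0 0 -5 0; 1 0 0 0 0; 1 0 0 0 0"

```text
clock: 25.0
tcp_pos: [0.5002, -0.0322, 0.0484]
orientation: [3.129, 0.274, 0.0]
contact_force: [-0.4, -0.5, 0.2]
grip_width: 0.0116
```

```bash
python3 go.py 0.4986 -0.0323 0.027 10; python3 -c "
from h import *
p=snap('wrist','w13')
snap('scene','s13',(280,160,480,310),4)"
```

```text
t 25.0 tcp [500.2 -32.2  48.4] tx [0.985 0.174 0.   ] ty [ 0.174 -0.985  0.   ] tz [ 0. -0. -1.] F [-0.4 -0.5  0.2] w 11.6 j [ 0.24  0.49 -0.37  2.09  0.29  0.62 -1.73]
cur yaw 10.0 twist 0.000; after twist dx -1.6 dy -0.1 dz 21.4; before twist: -1.6 -0.1
j7 now -1.73 alt half-turn twist -3.141
```

View pics/w13.png

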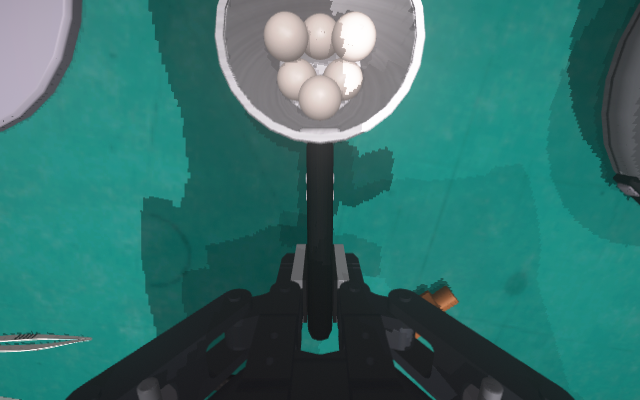

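View pics/s13.png

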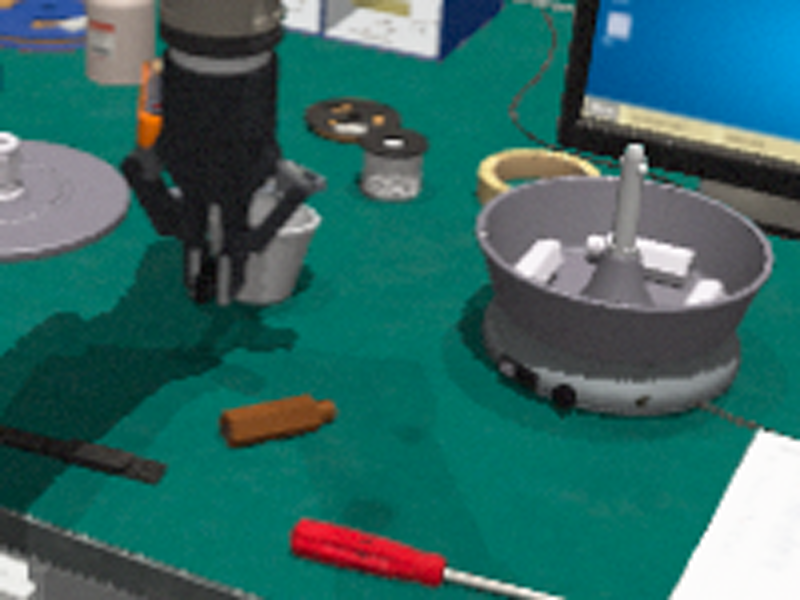

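>>> carry_out --motion "1 5 0 -9 0; 1 7 0 -9 0; 1 8 0 -9 0; 1 9 0 -9 0; 1 10 0 -9 0; 1 11 0 -9 0; 1 0 0 0 0; 1 0 0 0 0"

```text
clock: 26.1
tcp_pos: [0.5489, -0.0235, 0.1019]
orientation: [3.13, 0.274, -0.002]
contact_force: [0.1, 0.8, -4.0]
grip_width: 0.0111
```

```bash
python3 go.py 0.4986 -0.0323 0.027 10; python3 -c "
from h import *
p=snap('wrist','w14')
snap('scene','s14',(280,160,480,310),4)"
```

```text
t 26.1 tcp [548.9 -23.5 101.9] tx [ 0.985  0.174 -0.001] ty [ 0.174 -0.985 -0.   ] tz [-0.001 -0.    -1.   ] F [ 0.1  0.8 -4. ] w 11.1 j [ 0.24  0.46 -0.39  1.95  0.25  0.78 -1.69]
cur yaw 10.0 twist 0.000; after twist dx -51.0 dy -0.0 dz 74.9; before twist: -51.0 -0.0
j7 now -1.69 alt half-turn twist -3.141
```

View pics/w14.png

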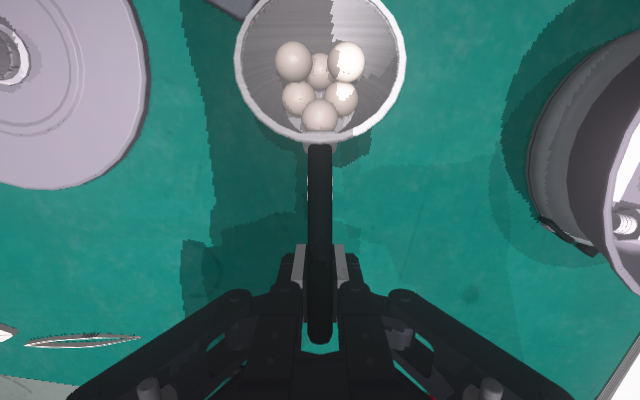

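View pics/s14.png

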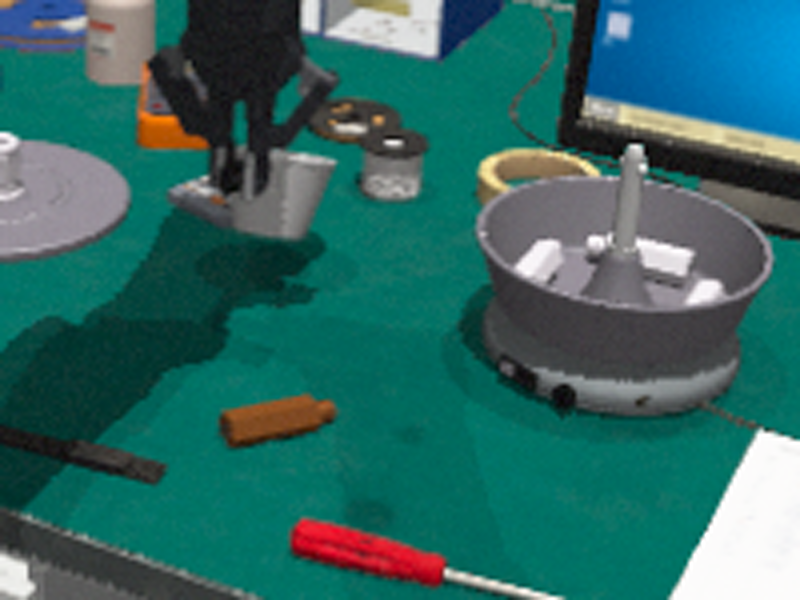

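>>> carry_out --motion "1 0 0 12 0; 1 0 0 12 0; 1 0 0 11 0; 1 0 0 0 0; 0.92 0 0 0 0; 0.92 0 0 0 0; 0.92 0 0 0 0; 0.92 0 0 0 0"

```text
clock: 27.2
tcp_pos: [0.5495, -0.0233, 0.0674]
orientation: [3.13, 0.274, 0.0]
contact_force: [0.1, 0.3, -1.4]
grip_width: 0.0115
```

```bash
python3 go.py 0.4986 -0.0323 0.027 10; python3 -c "
from h import *
snap('scene','s15',(280,160,480,310),4)"
```

```text
t 27.2 tcp [549.5 -23.3  67.4] tx [0.985 0.174 0.   ] ty [ 0.174 -0.985  0.   ] tz [ 0.  0. -1.] F [ 0.1  0.3 -1.4] w 11.5 j [ 0.22  0.52 -0.37  1.97  0.28  0.71 -1.72]
cur yaw 10.0 twist 0.000; after twist dx -51.7 dy -0.0 dz 40.4; before twist: -51.7 -0.0
j7 now -1.72 alt half-turn twist -3.141
```

View pics/s15.png

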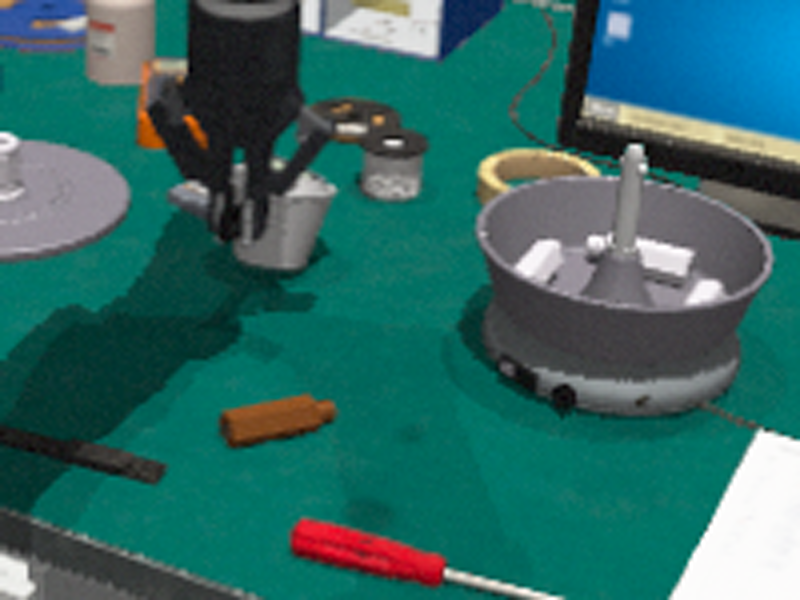

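>>> carry_out --motion "0.9 0 0 0 0; 0.9 0 0 0 0; 0.9 0 0 0 0; 0.88 0 0 0 0; 0.88 0 0 0 0; 0.88 0 0 0 0; 0.87 0 0 0 0; 0.87 0 0 0 0"

```text
clock: 28.25
tcp_pos: [0.5495, -0.0234, 0.0673]
orientation: [3.13, 0.274, 0.0]
contact_force: [-0.4, 0.8, -3.0]
grip_width: 0.0118
```

```bash
python3 go.py 0.4986 -0.0323 0.027 10; python3 -c "
from h import *
snap('scene','s16',(280,160,480,310),4)"
```

```text
t 28.25 tcp [549.5 -23.4  67.3] tx [0.985 0.174 0.   ] ty [ 0.174 -0.985  0.   ] tz [ 0. -0. -1.] F [-0.4  0.8 -3. ] w 11.8 j [ 0.22  0.52 -0.37  1.97  0.28  0.71 -1.72]
cur yaw 10.0 twist 0.000; after twist dx -51.6 dy -0.0 dz 40.3; before twist: -51.6 -0.0
j7 now -1.72 alt half-turn twist -3.141
```

View pics/s16.png

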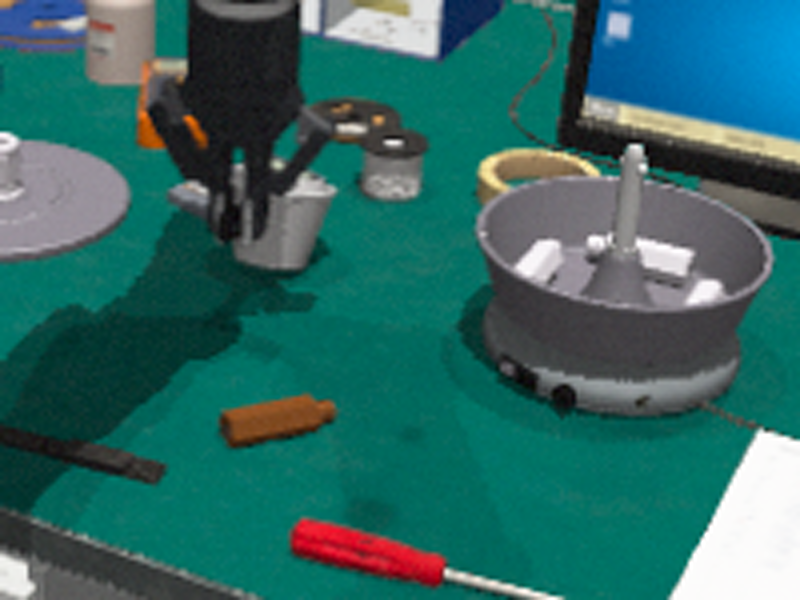

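>>> carry_out --motion "0.86 0 0 0 0; 0.86 0 0 0 0; 0.86 0 0 0 0; 0.86 0 0 0 0; 0.85 0 0 0 0; 0.85 0 0 0 0; 0.85 0 0 0 0; 0.85 0 0 0 0"

```text
clock: 29.3
tcp_pos: [0.5494, -0.0233, 0.0673]
orientation: [3.13, 0.274, -0.0]
contact_force: [0.3, 0.1, 0.1]
grip_width: 0.0129
```

```bash
python3 -c "
from h import *
st()
snap('scene','s17',(330,180,430,255),4)"
```

```text
t 29.3 tcp [549.4 -23.3  67.3] tx [ 0.985  0.174 -0.   ] ty [ 0.174 -0.985  0.   ] tz [ 0. -0. -1.] F [0.3 0.1 0.1] w 12.9 j [ 0.22  0.52 -0.37  1.97  0.28  0.71 -1.72]
```

View pics/s17.png

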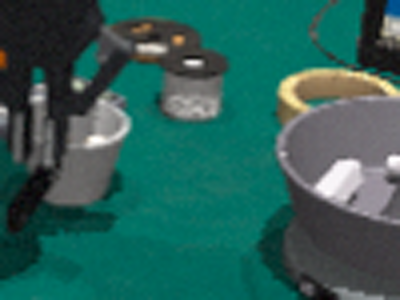

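>>> carry_out --motion "0.5 0 0 -40 0; 0 0 0 -50 0; 0 -40 0 -50 0; 0 0 0 0 0; 0 0 0 0 0; 0 0 0 0 0; 0 0 0 0 0; 0 0 0 0 0"

```text
clock: 30.35
tcp_pos: [0.5109, -0.03, 0.2053]
orientation: [-3.129, -0.275, 0.002]
contact_force: [0.3, 0.6, -0.7]
grip_width: 0.0854
```

```bash
python3 -c "
from h import *
st()
snap('wrist','w18');snap('top','t18',(250,130,400,242),5)"
```

```text
t 30.35 tcp [510.9 -30.  205.3] tx [ 0.985  0.174 -0.001] ty [ 0.174 -0.985 -0.001] tz [-0.001  0.    -1.   ] F [ 0.3  0.6 -0.7] w 85.4 j [ 0.32  0.27 -0.45  1.94  0.14  0.96 -1.59]
```

View pics/w18.png

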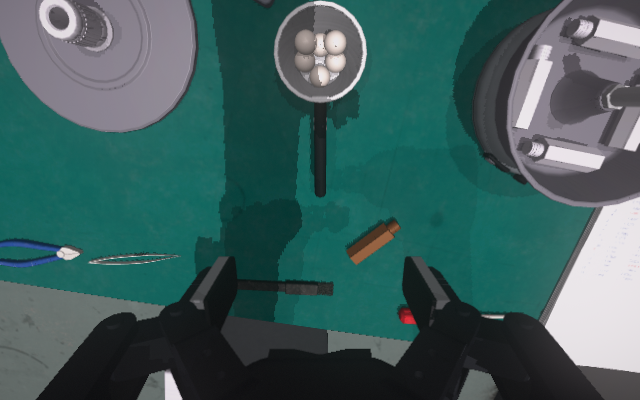

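```bash
python3 -c "
from h import *
p=camera_params('wrist')
a=at(p,(320,52),.058);b=at(p,(320,195),.050);print(a,b,np.linalg.norm(a-b))
u=(a-b)[:2];u/=np.linalg.norm(u);print(np.degrees(np.arctan2(u[1],u[0])))
g=a[:2]-.120*u
import go;go.go(g[0],g[1],.027,10.0)"
```

```text
[ 0.63617366 -0.00806495  0.058     ] [ 0.50066059 -0.03195447  0.05      ] 0.13783504916997896
9.997910581268254
t 30.45 tcp [511.  -30.  205.7] tx [ 0.985  0.174 -0.001] ty [ 0.174 -0.985 -0.   ] tz [-0.001  0.    -1.   ] F [ 0.4  0.1 -0. ] w 85.3 j [ 0.32  0.27 -0.45  1.94  0.14  0.96 -1.59]
cur yaw 10.0 twist 0.000; after twist dx 7.1 dy 0.1 dz 178.7; before twist: 7.1 0.1
j7 now -1.59 alt half-turn twist -3.141
```

>>> carry_out --motion "0.4 7 0 60 0; 0.4 0 0 60 0; 0.4 0 0 36 0; 0.4 0 0 19 0; 0.6 0 0 0 0; 1 0 0 0 0; 1 0 0 0 0; 1 0 0 0 0" --newtons 20

```text
clock: 31.45
tcp_pos: [0.5187, -0.0289, 0.032]
orientation: [3.129, 0.274, 0.003]
contact_force: [0.2, -0.3, 1.1]
grip_width: 0.0114
```

>>> carry_out --motion "0.88 0 0 0 0; 0.88 2 0 -13 0; 0.88 4 0 -13 0; 0.88 6 0 -12 0; 0.88 8 0 -11 0; 0.88 10 0 -10 0; 0.88 11 0 -8 0; 0.88 0 0 0 0"

```text
clock: 32.45
tcp_pos: [0.5599, -0.0213, 0.0988]
orientation: [-3.129, -0.275, -0.003]
contact_force: [-0.6, -0.4, -3.7]
grip_width: 0.0114
```

```bash
python3 -c "
from h import *
st()
snap('wrist','w19');snap('scene','s19',(330,160,430,235),6)"
```

```text
t 32.45 tcp [559.9 -21.3  98.8] tx [0.985 0.174 0.002] ty [ 0.174 -0.985 -0.   ] tz [ 0.002  0.    -1.   ] F [-0.6 -0.4 -3.7] w 11.4 j [ 0.24  0.48 -0.4   1.93  0.26  0.78 -1.7 ]
```

View pics/w19.png

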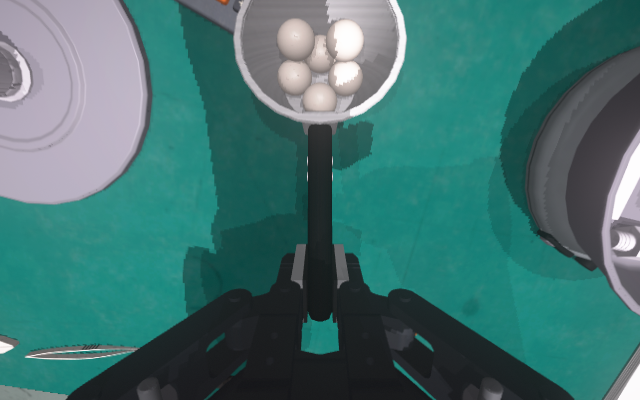

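View pics/s19.png

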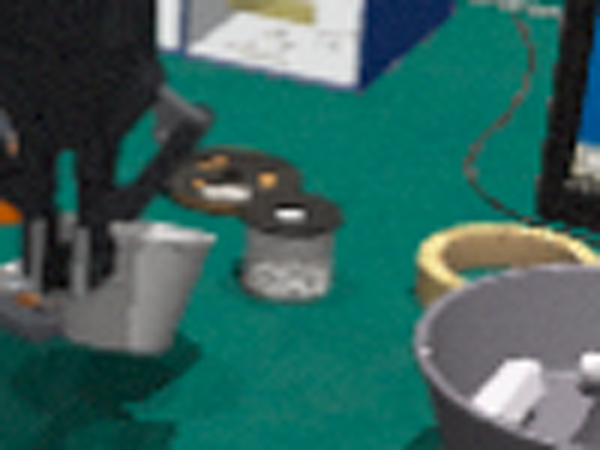

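```bash
python3 go.py 0.45 -0.267 0.195 0
```

```text
t 32.55 tcp [557.9 -21.8  97.7] tx [ 0.985  0.174 -0.001] ty [ 0.174 -0.985 -0.   ] tz [-0.001 -0.    -1.   ] F [ 0.7 -1.3 -3.2] w 11.6 j [ 0.24  0.48 -0.4   1.93  0.26  0.78 -1.7 ]
cur yaw 10.0 twist 0.175; after twist dx -107.9 dy 245.2 dz -97.3; before twist: -148.9 222.7
j7 now -1.7 alt half-turn twist -2.967
```

>>> carry_out --motion "1 0 0 -30 0; 1 0 0 -35 0; 1 0 0 -32 0; 1 -20 30 0 0; 1 -22 33 0 0; 1 -22 33 0 0; 1 -22 33 0 0; 1 -22 33 0 0" --newtons 25

```text
clock: 33.55
tcp_pos: [0.4786, -0.2011, 0.1945]
orientation: [-3.129, -0.274, 0.002]
contact_force: [1.3, -0.2, -2.7]
grip_width: 0.0115
```

>>> carry_out --motion "1 -22 33 0 0; 1 -19 28 0 0; 1 0 0 0 0.06; 1 0 0 0 0.06; 1 0 0 0 0.055; 1 0 0 0 0; 1 0 0 0 0; 1 0 0 0 0"

```text
clock: 34.55
tcp_pos: [0.4502, -0.2672, 0.195]
orientation: [-3.141, -0.001, 0.0]
contact_force: [0.2, -0.3, -2.1]
grip_width: 0.0118
```

```bash
python3 go.py 0.45 -0.267 0.195 0; python3 -c "
from h import *
p=snap('wrist','w20');snap('scene','s20',(330,100,490,270),4)
print(proj(p,[[.642,-.267,.16]]))"
```

```text
t 34.55 tcp [ 450.2 -267.2  195. ] tx [ 1.  0. -0.] ty [ 0. -1. -0.] tz [-0.  0. -1.] F [ 0.2 -0.3 -2.1] w 11.8 j [ 0.67  0.29 -0.31  1.94  0.11  0.93 -1.25]
cur yaw 0.0 twist 0.000; after twist dx -0.2 dy -0.2 dz -0.0; before twist: -0.2 -0.2
j7 now -1.25 alt half-turn twist -3.141
[[ 320.23314342 -139.38288661]]
```

View pics/w20.png

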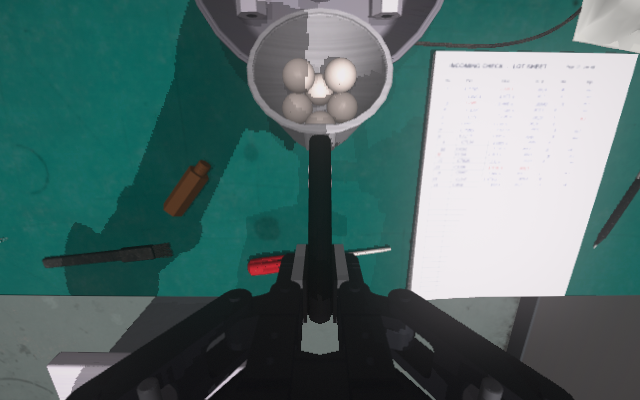

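View pics/s20.png

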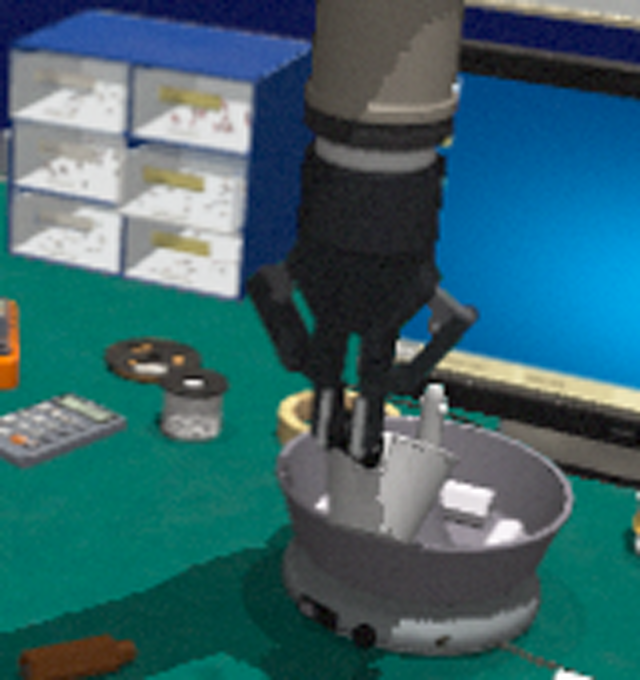

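```bash
cat > tilt.py <<'E'
from h import *
def model(o,Rm,th,L=.120,dz=.016):
    # returns function local->world ; local x along tx from grip, z up
    g=o['tcp_pos']-Rm[:,2]*dz
    tx=Rm[:,0];ty=Rm[:,1];up=-Rm[:,2]
    def f(P):
        P=np.atleast_2d(P);x=P[:,0]*np.cos(th)+P[:,2]*np.sin(th);z=-P[:,0]*np.sin(th)+P[:,2]*np.cos(th)
        return g+np.outer(x,tx)+np.outer(P[:,1],ty)+np.outer(z,up)
    return f
def rim(L=.120,n=40,r=.041,z=.012):
    a=np.linspace(0,2*np.pi,n);return np.c_[L+r*np.cos(a),r*np.sin(a),0*a+z]
if __name__=='__main__':
    o,Rm=st();p=camera_params('wrist')
    for d in range(0,100,10):
        q=proj(p,model(o,Rm,np.radians(d))(rim()));print(d,q.min(0).round(0),q.max(0).round(0))
E
python3 tilt.py
```

```text
t 34.65 tcp [ 450.3 -267.3  195. ] tx [ 1.  0. -0.] ty [ 0. -1. -0.] tz [-0.  0. -1.] F [ 0.5  0.2 -3.9] w 11.6 j [ 0.67  0.29 -0.31  1.94  0.11  0.93 -1.25]
0 [ 199. -174.] [444. 112.]
10 [ 220. -108.] [422. 109.]
20 [235. -55.] [407. 112.]
30 [246. -11.] [396. 120.]
40 [254.  28.] [387. 130.]
50 [260.  62.] [380. 142.]
60 [265.  93.] [375. 156.]
70 [269. 123.] [372. 171.]
80 [271. 150.] [369. 187.]
90 [273. 177.] [367. 203.]
```

>>> carry_out --motion "1 0 0 -12 0; 1 0 0 -13 0; 1 15 0 0 0; 1 15 0 0 0; 1 15 0 0 0; 1 10 0 -2 0; 1 10 0 -2 0; 1 10 0 -2 0" --newtons 20

```text
clock: 35.65
tcp_pos: [0.5152, -0.2687, 0.2249]
orientation: [-3.14, 0.006, 0.035]
contact_force: [-33.3, 2.1, 20.5]
grip_width: 0.0114
```

```bash
python3 tilt.py; python3 -c "
from h import *
p=snap('wrist','w21');snap('scene','s21',(330,100,490,270),4)"
```

```text
t 35.65 tcp [ 515.2 -268.7  224.9] tx [ 1.    -0.004 -0.023] ty [-0.004 -1.    -0.001] tz [-0.023  0.001 -1.   ] F [-33.3   2.1  20.5] w 11.4 j [ 0.61  0.36 -0.3   1.76  0.13  1.06 -1.32]
0 [ 199. -174.] [444. 112.]
10 [ 220. -108.] [422. 109.]
20 [235. -55.] [407. 112.]
30 [246. -10.] [396. 120.]
40 [254.  28.] [387. 130.]
50 [260.  62.] [380. 142.]
60 [265.  93.] [375. 156.]
70 [269. 123.] [372. 171.]
80 [271. 150.] [369. 187.]
90 [273. 177.] [367. 203.]
```

View pics/w21.png

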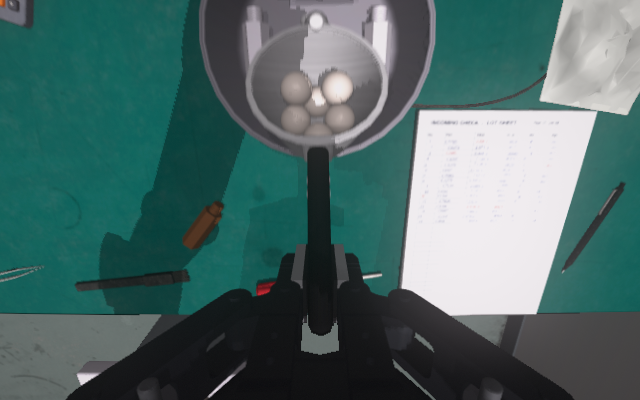

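View pics/s21.png

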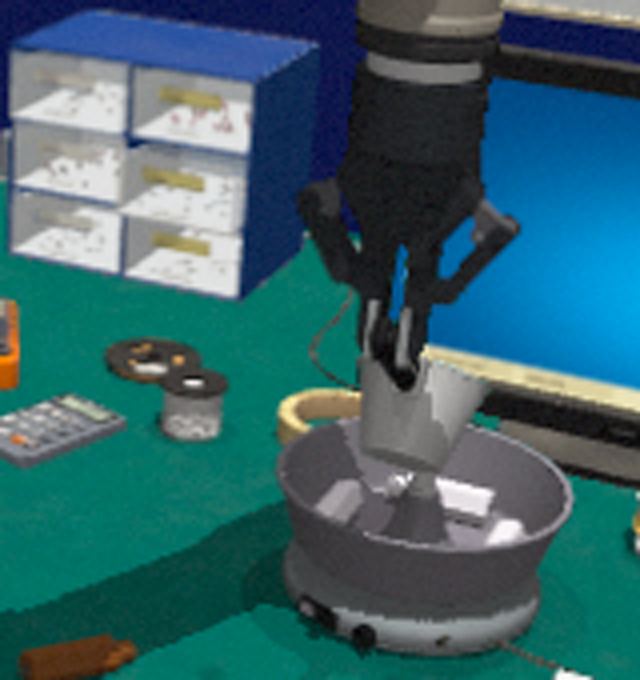

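>>> carry_out --motion "1 -15 0 0 0; 1 -15 0 0 0; 1 0 0 12 0; 1 0 0 12 0; 1 12 0 0 0; 1 10 0 0 0; 1 6 0 -10 0; 1 6 0 -10 0"

```text
clock: 36.75
tcp_pos: [0.5306, -0.2671, 0.2227]
orientation: [-3.141, -0.001, -0.001]
contact_force: [-1.1, 0.4, -2.6]
grip_width: 0.0111
```

```bash
python3 go.py .5 -.267 .2 0; python3 -c "
from h import *
p=snap('wrist','w22');snap('scene','s22',(330,100,490,270),4)"
```

```text
t 36.75 tcp [ 530.6 -267.1  222.7] tx [1.    0.    0.001] ty [ 0. -1. -0.] tz [ 0.001  0.    -1.   ] F [-1.1  0.4 -2.6] w 11.1 j [ 0.6   0.37 -0.31  1.75  0.13  1.04 -1.32]
cur yaw 0.0 twist 0.000; after twist dx -30.6 dy -0.1 dz 22.7; before twist: -30.6 -0.1
j7 now -1.32 alt half-turn twist -3.141
```

View pics/w22.png

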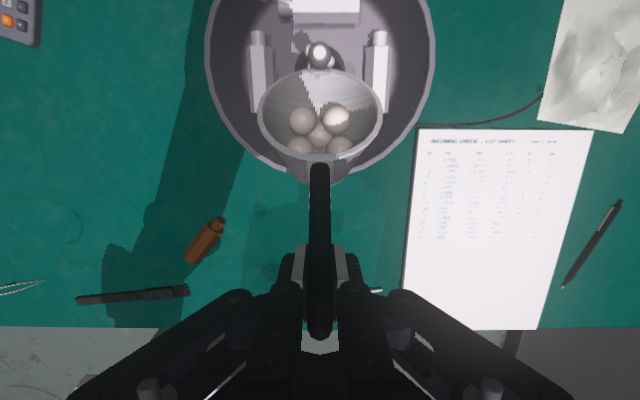

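View pics/s22.png

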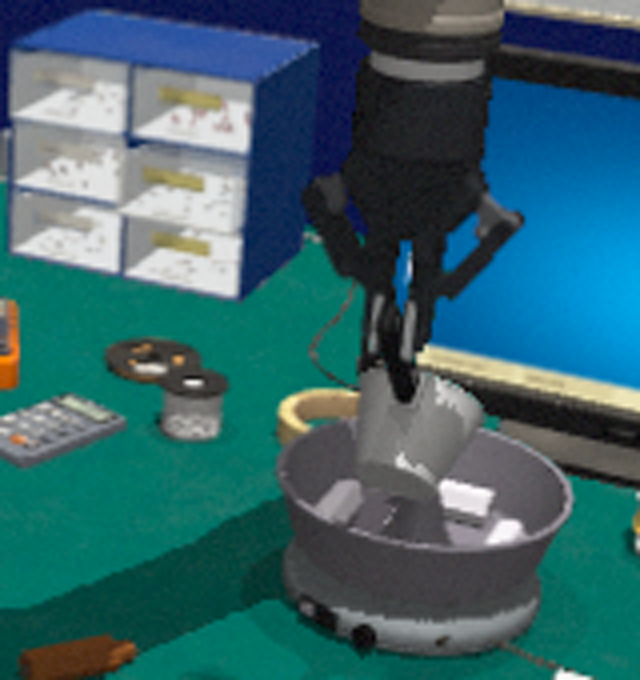

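>>> carry_out --motion "1 9 0 -4 0; 1 9 0 -4 0; 1 9 0 -3 0; 1 9 0 -2 0; 1 9 0 -1 0; 1 9 0 0 0; 1 9 0 0 0; 1 9 0 0 0"

```text
clock: 37.85
tcp_pos: [0.6019, -0.2673, 0.2359]
orientation: [-3.141, 0.0, 0.0]
contact_force: [-2.6, 0.3, -1.6]
grip_width: 0.0116
```

```bash
python3 go.py .5 -.267 .2 0; python3 -c "
from h import *
p=snap('wrist','w23');snap('scene','s23',(330,100,490,270),4)"
```

```text
t 37.85 tcp [ 601.9 -267.3  235.9] tx [ 1. -0. -0.] ty [-0. -1. -0.] tz [-0.  0. -1.] F [-2.6  0.3 -1.6] w 11.6 j [ 0.54  0.47 -0.3   1.58  0.15  1.12 -1.37]
cur yaw -0.0 twist -0.000; after twist dx -101.9 dy -0.3 dz 35.9; before twist: -101.9 -0.3
j7 now -1.37 alt half-turn twist 3.141
```

View pics/w23.png

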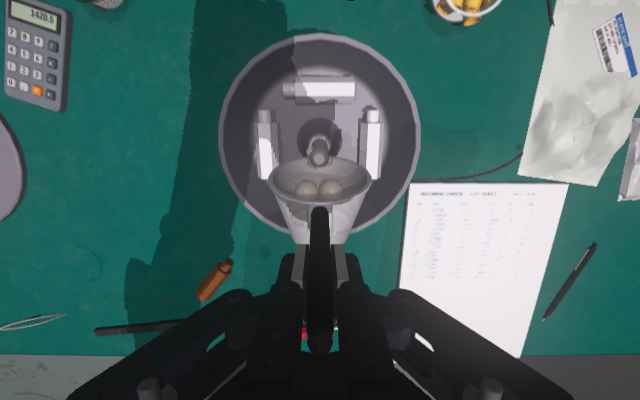

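View pics/s23.png

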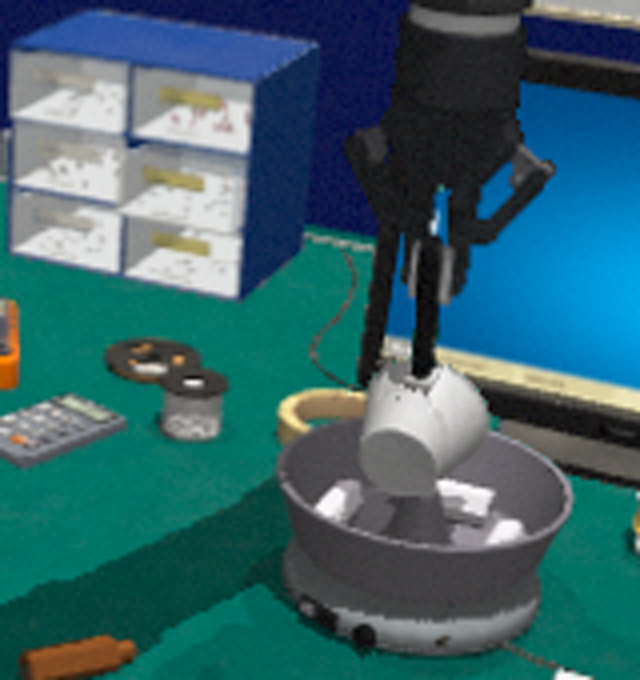

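>>> carry_out --motion "1 6 0 -1 0; 1 6 0 -1 0; 1 6 0 0 0; 1 6 0 0 0; 1 6 0 0 0; 1 6 0 0 0; 1 4 0 0 0; 1 0 0 0 0"

```text
clock: 38.95
tcp_pos: [0.6416, -0.2673, 0.2378]
orientation: [-3.141, 0.0, 0.0]
contact_force: [-2.2, -0.1, -4.0]
grip_width: 0.0116
```

```bash
python3 go.py .5 -.267 .2 0; python3 -c "
from h import *
p=snap('wrist','w24');snap('scene','s24',(330,100,490,270),4)"
```

```text
t 38.95 tcp [ 641.6 -267.3  237.8] tx [ 1. -0. -0.] ty [-0. -1. -0.] tz [-0.  0. -1.] F [-2.2 -0.1 -4. ] w 11.6 j [ 0.5   0.52 -0.3   1.48  0.16  1.16 -1.39]
cur yaw -0.0 twist -0.000; after twist dx -141.6 dy -0.3 dz 37.8; before twist: -141.6 -0.3
j7 now -1.39 alt half-turn twist 3.142
```

View pics/w24.png

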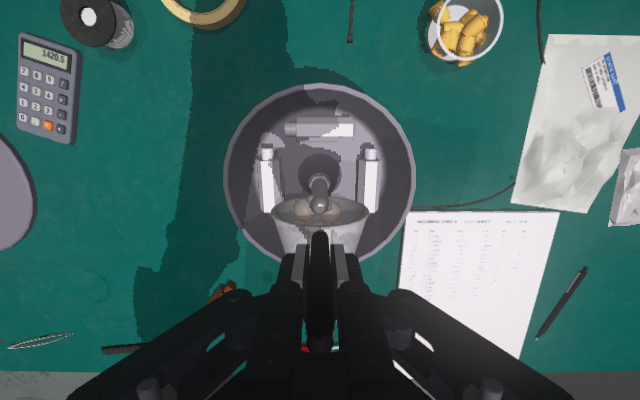

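View pics/s24.png

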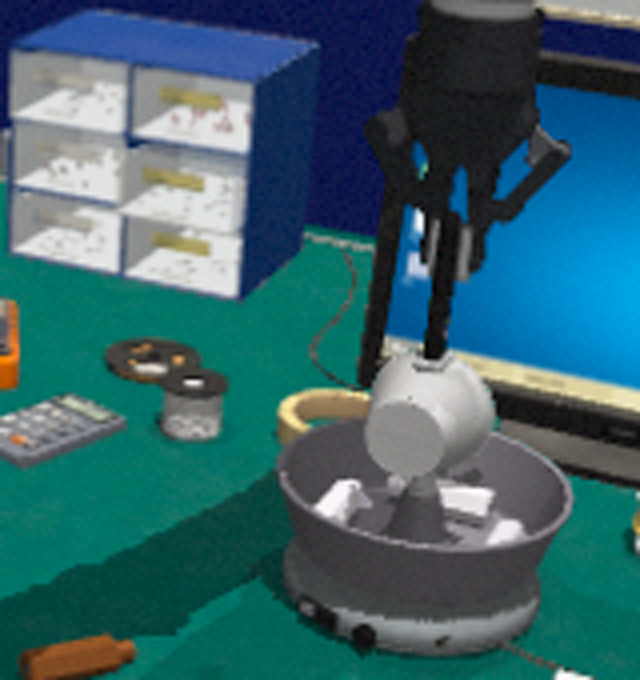

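>>> carry_out --motion "1 -15 0 0 0; 1 -15 0 0 0; 1 0 0 0 0; 1 0 0 0 0; 1 0 0 0 0; 1 0 0 0 0; 1 0 0 0 0; 1 0 0 0 0"

```text
clock: 40.05
tcp_pos: [0.6114, -0.2673, 0.238]
orientation: [-3.141, 0.0, 0.0]
contact_force: [-0.6, -0.8, -2.9]
grip_width: 0.0116
```

```bash
python3 -c "
from h import *
st()
p=snap('wrist','w25');snap('scene','s25',(330,100,490,270),4)"
```

```text
t 40.05 tcp [ 611.4 -267.3  238. ] tx [ 1. -0. -0.] ty [-0. -1. -0.] tz [-0.  0. -1.] F [-0.6 -0.8 -2.9] w 11.6 j [ 0.53  0.48 -0.3   1.55  0.15  1.14 -1.37]
```

View pics/w25.png

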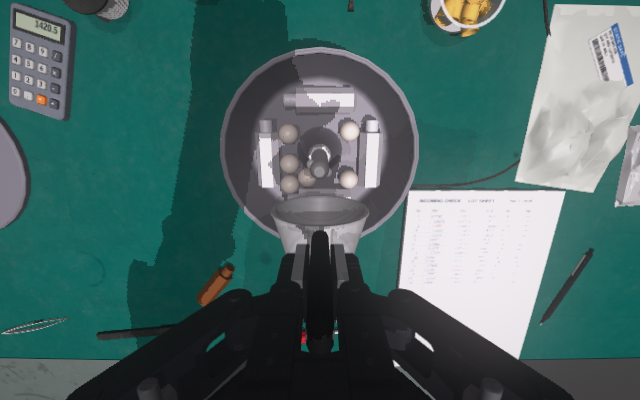

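View pics/s25.png

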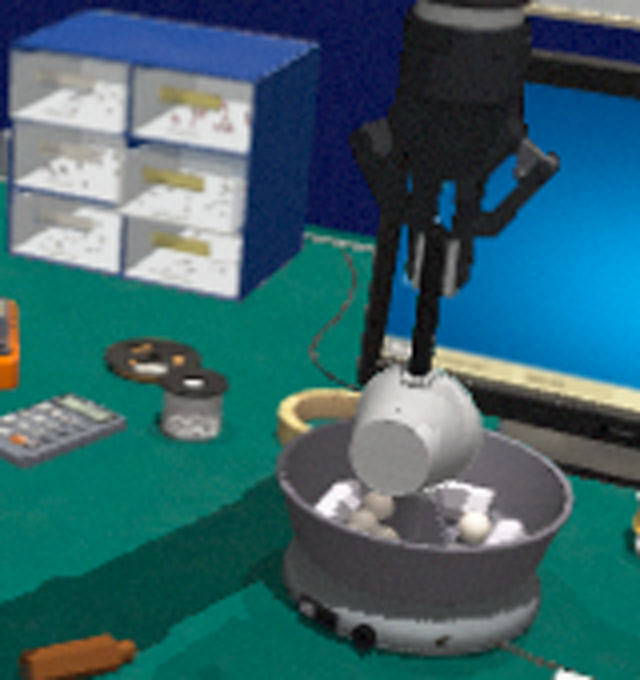

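>>> carry_out --motion "1 -10 0 0 0; 1 -10 0 10 0; 1 0 0 11 0; 1 0 0 10 0; 1 -10 0 0 0; 1 -12 0 0 0; 1 -12 0 0 0; 1 -12 0 0 0"

```text
clock: 41.15
tcp_pos: [0.5516, -0.2677, 0.2132]
orientation: [3.138, 0.001, 0.024]
contact_force: [2.4, 0.9, 20.9]
grip_width: 0.0116
```

```bash
python3 -c "
from h import *
st()
p=snap('wrist','w26');snap('scene','s26',(330,100,490,270),4)"
```

```text
t 41.15 tcp [ 551.6 -267.7  213.2] tx [1.    0.001 0.015] ty [ 0.001 -1.     0.004] tz [ 0.015 -0.004 -1.   ] F [ 2.4  0.9 20.9] w 11.6 j [ 0.59  0.4  -0.31  1.72  0.14  1.02 -1.34]
```

View pics/w26.png

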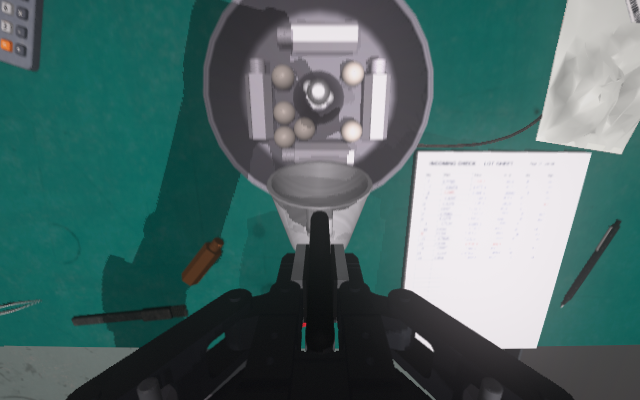

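View pics/s26.png

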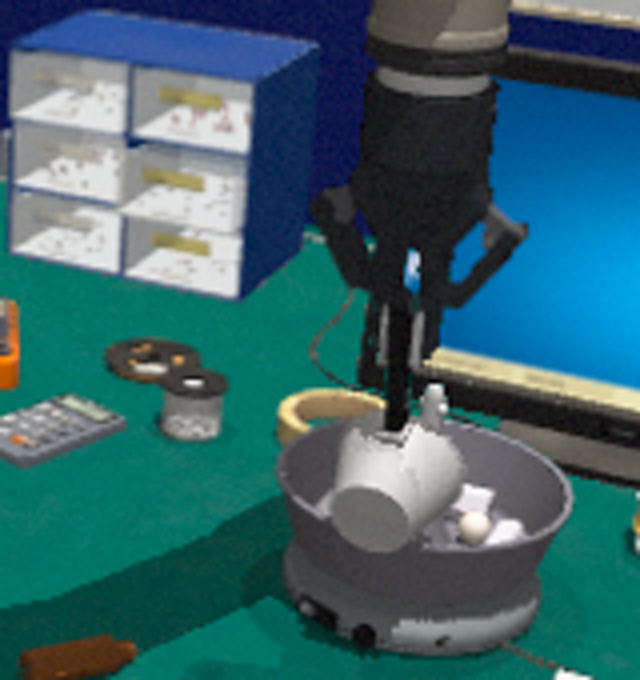

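>>> carry_out --motion "1 -8 0 0 0; 1 -8 0 0 0; 1 -8 0 0 0; 1 -8 0 0 0; 1 -8 0 0 0; 1 0 0 0 0; 1 0 0 0 0; 1 0 0 0 0"

```text
clock: 42.25
tcp_pos: [0.5054, -0.2672, 0.2067]
orientation: [-3.141, 0.0, 0.001]
contact_force: [-0.6, -0.6, -1.9]
grip_width: 0.0115
```

```bash
python3 -c "
from h import *
st()
p=snap('wrist','w27');snap('scene','s27',(330,100,490,270),4)"
```

```text
t 42.25 tcp [ 505.4 -267.2  206.7] tx [ 1. -0. -0.] ty [-0. -1. -0.] tz [-0.  0. -1.] F [-0.6 -0.6 -1.9] w 11.5 j [ 0.63  0.35 -0.31  1.82  0.13  0.99 -1.31]
```

View pics/w27.png

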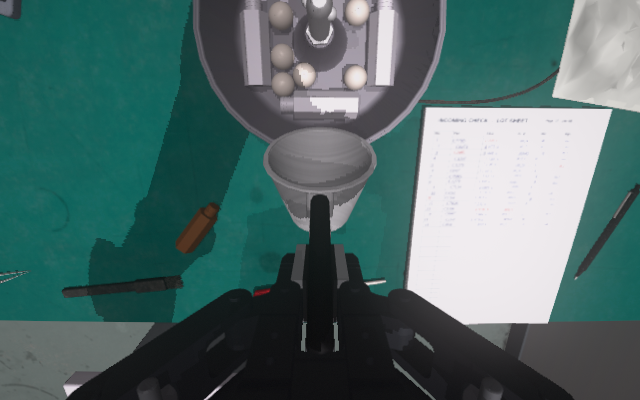

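View pics/s27.png

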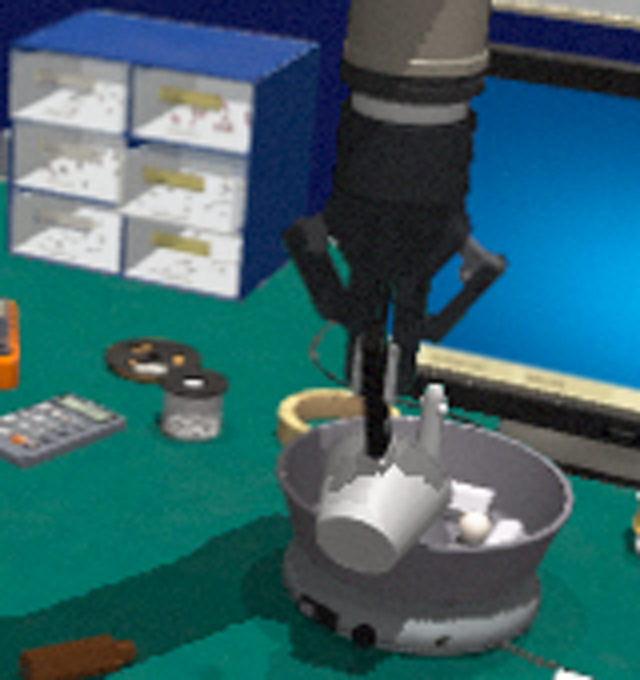

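>>> carry_out --motion "1 0 0 5 0; 1 0 0 5 0; 1 0 0 5 0; 1 0 0 5 0; 1 0 0 5 0; 1 0 0 5 0; 1 0 0 0 0; 1 0 0 0 0"

```text
clock: 43.35
tcp_pos: [0.5064, -0.268, 0.1816]
orientation: [3.139, -0.001, 0.004]
contact_force: [-11.6, 3.6, 30.2]
grip_width: 0.0116
```

```bash
python3 -c "
from h import *
st()
p=snap('wrist','w28');snap('scene','s28',(330,100,490,270),4)"
```

```text
t 43.35 tcp [ 506.4 -268.   181.6] tx [ 1.    -0.001  0.003] ty [-0.001 -1.     0.003] tz [ 0.003 -0.003 -1.   ] F [-11.6   3.6  30.2] w 11.6 j [ 0.62  0.38 -0.31  1.84  0.14  0.94 -1.32]
```

View pics/w28.png

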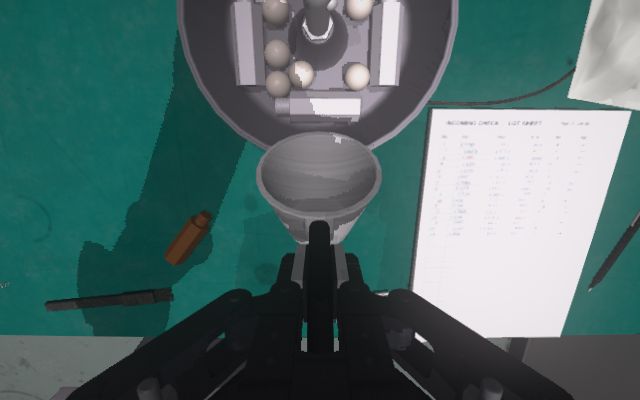

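View pics/s28.png

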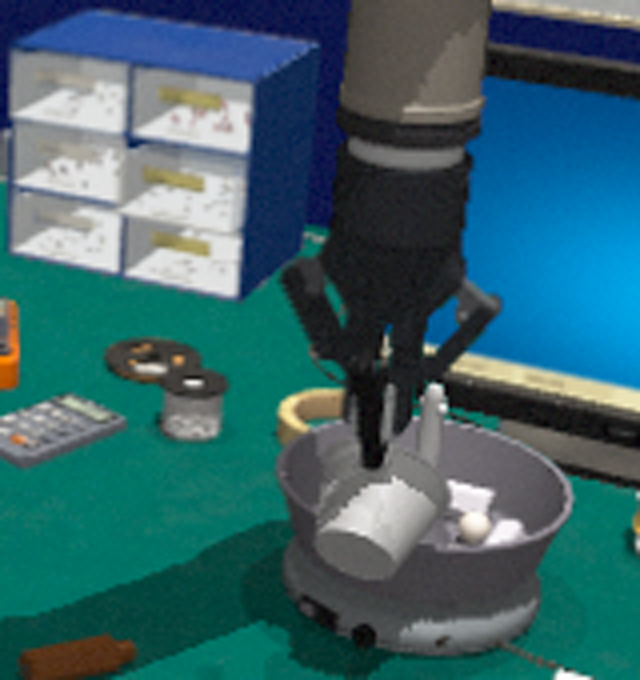

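>>> carry_out --motion "1 0 0 -25 0; 1 -20 0 -20 0; 1 -10 -35 0 0; 1 0 -40 0 0; 1 0 -45 0 0; 1 0 -45 0 0; 1 0 -40 0 0; 1 10 -33 0 0" --newtons 30

```text
clock: 44.45
tcp_pos: [0.485, -0.0276, 0.2222]
orientation: [3.141, 0.001, 0.0]
contact_force: [-0.5, 0.2, -2.9]
grip_width: 0.0113
```

```bash
python3 -c "
from h import *
st()
p=snap('wrist','w29');snap('scene','s29',(280,130,480,280),4)"; python3 tilt.py
```

```text
t 44.45 tcp [485.  -27.6 222.2] tx [1.    0.001 0.   ] ty [ 0.001 -1.     0.   ] tz [ 0. -0. -1.] F [-0.5  0.2 -2.9] w 11.3 j [ 0.34  0.21 -0.47  1.98  0.11  0.98 -1.75]
t 44.55 tcp [486.5 -24.6 222.5] tx [1.    0.006 0.002] ty [ 0.006 -1.    -0.002] tz [ 0.002  0.002 -1.   ] F [-0.3 -0.4 -2.2] w 11.5 j [ 0.34  0.21 -0.47  1.98  0.11  0.97 -1.75]
0 [ 198. -174.] [444. 112.]
10 [ 220. -108.] [422. 109.]
20 [234. -55.] [407. 112.]
30 [246. -11.] [396. 120.]
40 [254.  28.] [387. 130.]
50 [260.  62.] [380. 142.]
60 [265.  93.] [375. 156.]
70 [269. 122.] [372. 171.]
80 [271. 150.] [369. 187.]
90 [273. 177.] [367. 203.]
```

View pics/w29.png

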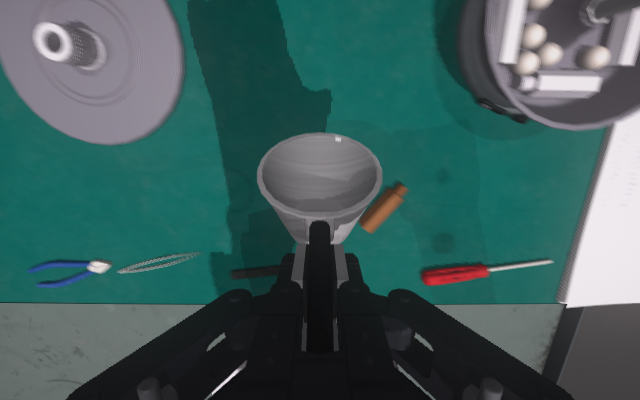

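View pics/s29.png

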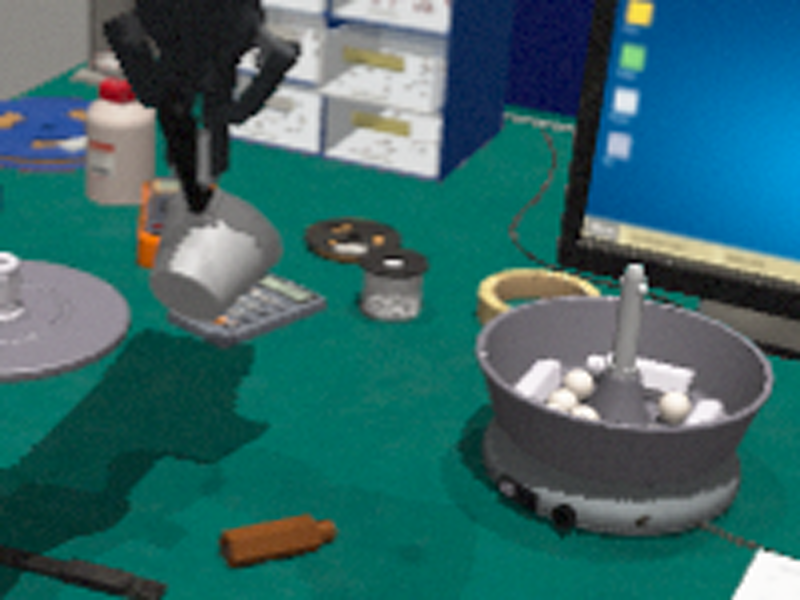

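```bash
cat > tfit.py <<'E'
from tilt import *
from scipy.optimize import least_squares
import sys
def fit(box):
    o,Rm=st();p=camera_params('wrist')
    def e(v):
        q=proj(p,model(o,Rm,v[0],dz=.016+v[2])(rim(v[1],n=120)))
        return np.r_[q.min(0),q.max(0)]-np.array(box), v[2]*300
    s=least_squares(lambda v:np.r_[e(v)[0],e(v)[1]],[.9,.1,0.])
    L=s.x[1];th=s.x[0];P=np.array([[L-.026,0,-.046],[L+.026,0,-.046],[L+.041,0,.012],[-(.138-L),0,.011]])
    print('theta',np.degrees(th).round(1),'L',L.round(4),'dz',s.x[2].round(4),'res',s.fun.round(1)); print((model(o,Rm,th,dz=.016+s.x[2])(P)-o['tcp_pos']).round(3))
fit(list(map(float,sys.argv[1:5])))
E
python3 tfit.py 257 132 383 212
```

```text
t 44.55 tcp [486.5 -24.6 222.5] tx [1.    0.006 0.002] ty [ 0.006 -1.    -0.002] tz [ 0.002  0.002 -1.   ] F [-0.3 -0.4 -2.2] w 11.5 j [ 0.34  0.21 -0.47  1.98  0.11  0.97 -1.75]
theta 63.4 L 0.0735 dz -0.001 res [ 0.2  0.1  0.8 -0.2 -0.3]
[[-0.02  -0.    -0.048]
 [ 0.004  0.    -0.095]
 [ 0.062  0.001 -0.082]
 [-0.019 -0.     0.077]]
```

>>> carry_out --motion "1 28 0 0 0; 1 29 0 0 0; 1 28 0 0 0; 1 28 0 0 0; 1 0 0 30 0; 1 0 0 40 0; 1 0 0 35 0; 1 0 0 15 0" --newtons 20

```text
clock: 45.55
tcp_pos: [0.597, -0.0301, 0.0999]
orientation: [3.141, -0.001, -0.006]
contact_force: [-4.5, -1.5, 34.2]
grip_width: 0.0114
```

>>> carry_out --motion "1 0 0 4 0; 1 0 0 4 0; 1 0 0 4 0; 1 -2 0 0 0; 1 -5 0 0 0; 1 -6 0 0 0; 1 -6 0 0 0; 1 -6 0 0 0"

```text
clock: 46.55
tcp_pos: [0.5783, -0.0297, 0.0942]
orientation: [3.141, -0.001, 0.017]
contact_force: [2.1, -0.6, 5.7]
grip_width: 0.0116
```

```bash
python3 -c "
from h import *
st()
p=snap('wrist','w30');snap('scene','s30',(280,130,480,280),4)"
```

```text
t 46.55 tcp [578.3 -29.7  94.2] tx [ 1.    -0.001  0.011] ty [-0.001 -1.     0.   ] tz [ 0.011 -0.    -1.   ] F [ 2.1 -0.6  5.7] w 11.6 j [ 0.25  0.51 -0.4   1.89  0.28  0.78 -1.87]
```

View pics/w30.png

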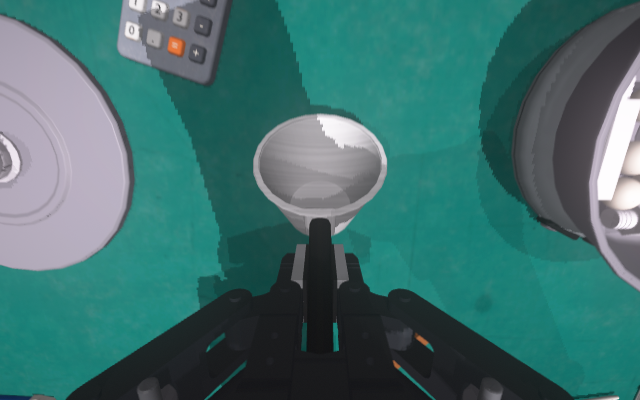

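View pics/s30.png

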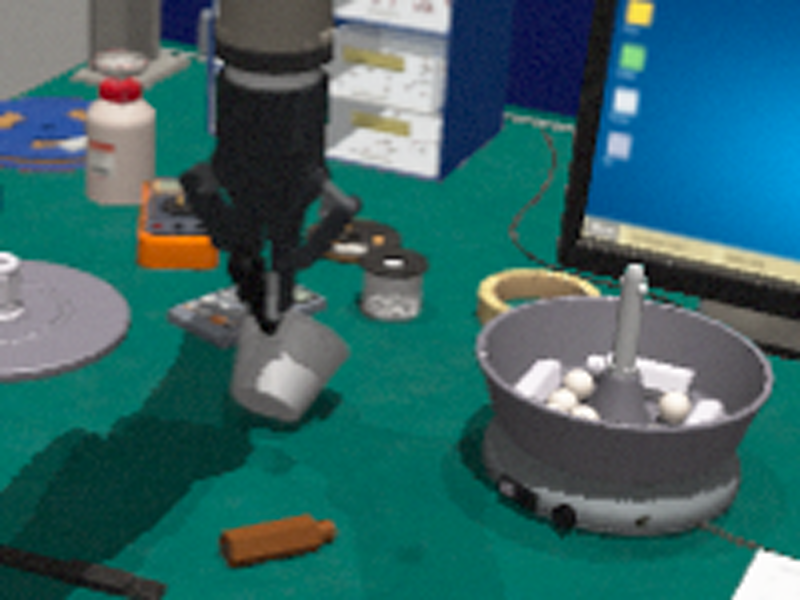

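>>> carry_out --motion "1 -6 0 1 0; 1 -6 0 2 0; 1 -6 0 3 0; 1 -5 0 4 0; 1 -5 0 5 0; 1 -4 0 5 0; 1 -4 0 5 0; 1 0 0 0 0"

```text
clock: 47.65
tcp_pos: [0.536, -0.0298, 0.0673]
orientation: [3.14, -0.001, -0.003]
contact_force: [-13.1, -0.4, 20.3]
grip_width: 0.0117
```

```bash
python3 -c "
from h import *
st()
p=snap('wrist','w31');snap('scene','s31',(280,130,480,280),4)"
```

```text
t 47.65 tcp [536.  -29.8  67.3] tx [ 1.    -0.001 -0.002] ty [-0.001 -1.     0.002] tz [-0.002 -0.002 -1.   ] F [-13.1  -0.4  20.3] w 11.7 j [ 0.25  0.5  -0.39  1.99  0.29  0.7  -1.89]
```

View pics/s31.png

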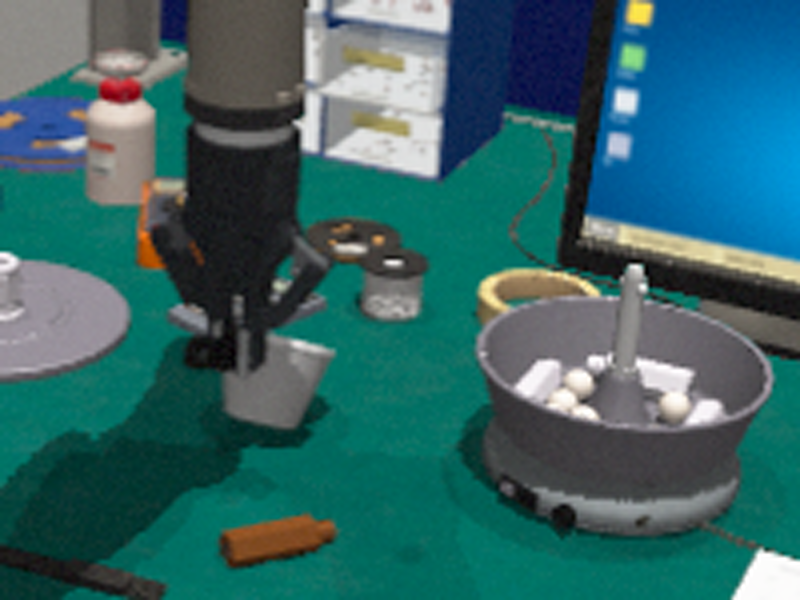

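View pics/w31.png

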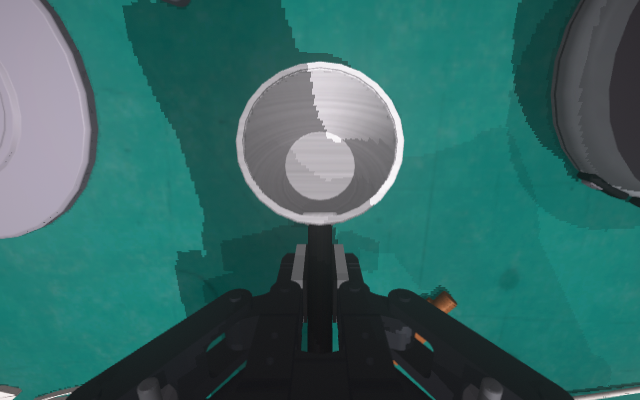

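>>> carry_out --motion "1 -1 0 4 0; 1 -1 0 5 0; 1 -1 0 5 0; 1 -1 0 5 0; 1 0 0 5 0; 1 0 0 5 0; 1 0 0 3 0; 1 0 0 0 0"

```text
clock: 48.75
tcp_pos: [0.5329, -0.0298, 0.0342]
orientation: [3.14, -0.001, -0.001]
contact_force: [-6.9, -0.5, 6.9]
grip_width: 0.0115
```

```bash
python3 -c "
from h import *
st()
p=snap('wrist','w32');snap('scene','s32',(280,130,480,280),4)"
```

```text
t 48.75 tcp [532.9 -29.8  34.2] tx [ 1.    -0.001 -0.001] ty [-0.001 -1.     0.001] tz [-0.001 -0.001 -1.   ] F [-6.9 -0.5  6.9] w 11.5 j [ 0.23  0.55 -0.37  2.02  0.33  0.63 -1.92]
```

View pics/s32.png

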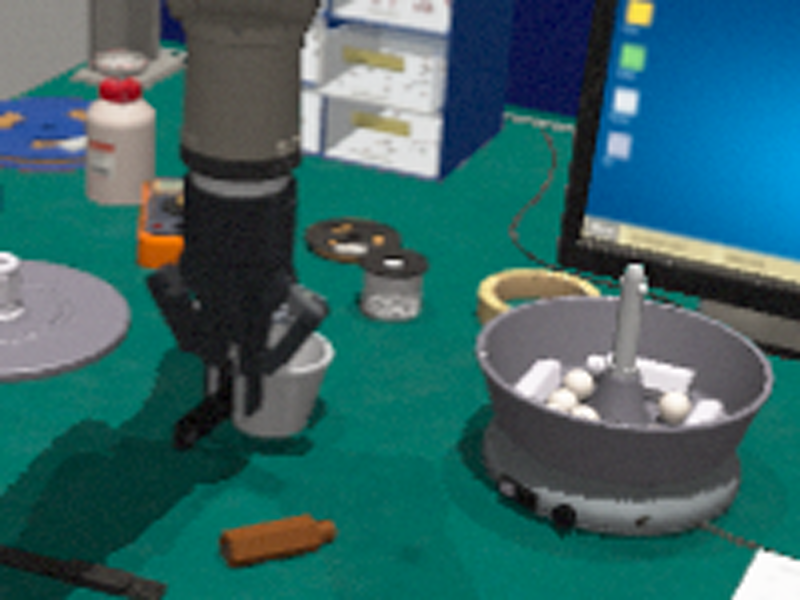

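>>> carry_out --motion "0.83 0 0 0 0; 0.8 0 0 0 0; 0.6 0 0 0 0; 0.5 0 0 0 0; 0.5 0 0 0 0; 0.5 0 0 -30 0; 0.4 0 0 -60 0; 0 0 0 -60 0"

```text
clock: 49.85
tcp_pos: [0.5329, -0.0293, 0.1844]
orientation: [-3.141, -0.0, 0.002]
contact_force: [0.7, -0.6, -0.2]
grip_width: 0.0677
```

```bash
python3 -c "
from h import *
st()
p=snap('wrist','w33');snap('scene','s33',(280,130,480,280),4); q=snap('top','t33',(180,120,460,260),2.8)
"
```

```text
t 49.85 tcp [532.9 -29.3 184.4] tx [ 1.     0.    -0.001] ty [ 0. -1. -0.] tz [-0.001  0.    -1.   ] F [ 0.7 -0.6 -0.2] w 67.7 j [ 0.32  0.34 -0.46  1.92  0.18  0.93 -1.8 ]
```

View pics/w33.png

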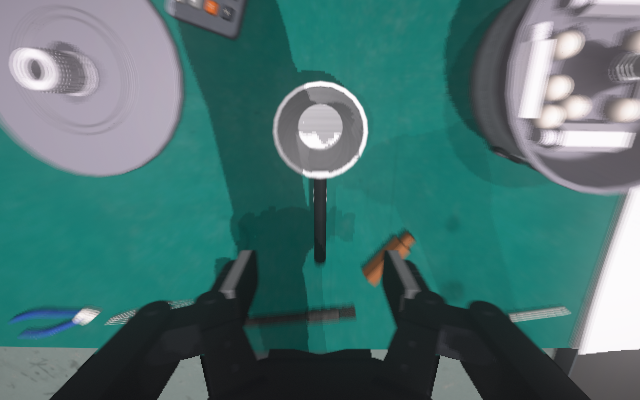

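View pics/t33.png

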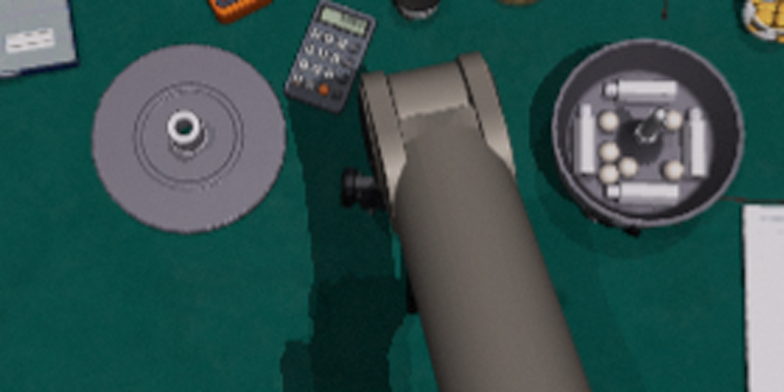

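View pics/s33.png

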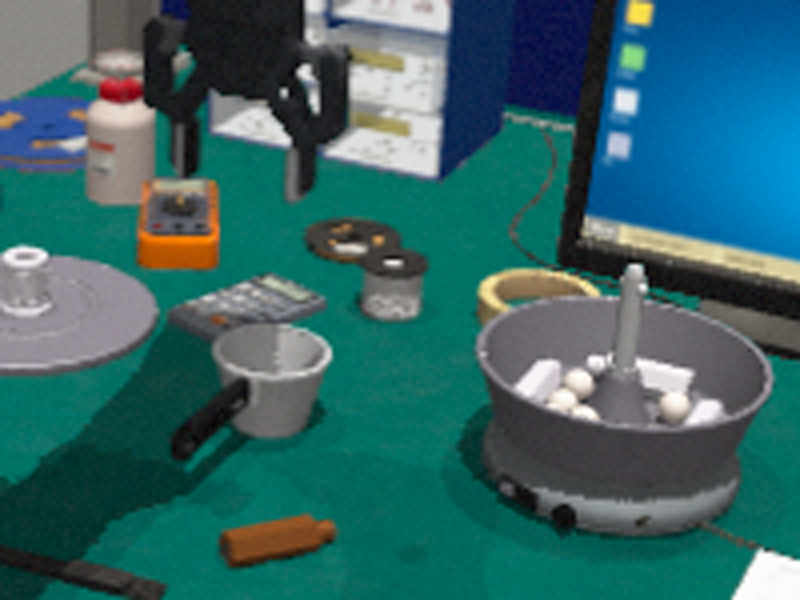

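```bash
python3 - <<'E'
from h import *
p=camera_params('top')
im=cv2.imread('pics/t33_raw.png')
cv2.imwrite('pics/c34.png',cv2.resize(im[125:210,205:285],None,fx=7,fy=7,interpolation=cv2.INTER_CUBIC))
E
```

```text
(no output)
```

View pics/c34.png

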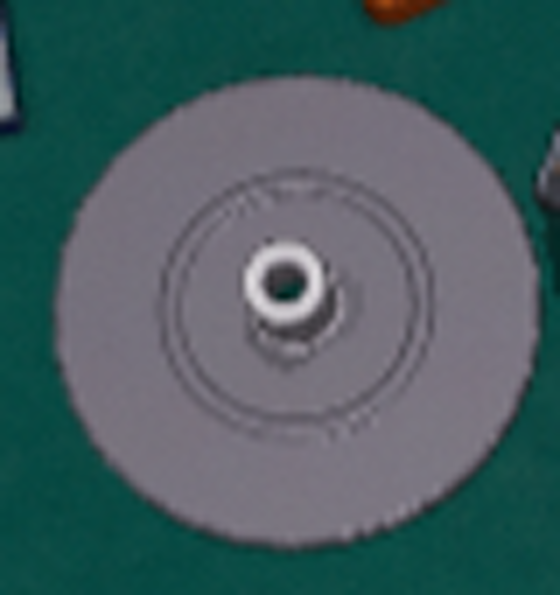

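```bash
python3 - <<'E'
from h import *
import go
p=camera_params('top')
c=at(p,(205+285/7-.43,125+285/7-.43),.056); c2=at(p,(205+298/7-.43,125+311/7-.43),.011)
print(c,c2)
go.go(c[0],c[1],.018,0)
E
```

```text
[0.64152881 0.21303179 0.056     ] [0.64140239 0.21312589 0.011     ]
t 50.0 tcp [535.7 -29.2 186.7] tx [ 1.    -0.     0.007] ty [-0. -1.  0.] tz [ 0.007 -0.    -1.   ] F [-0.7 -0.3 -0.1] w 85.0 j [ 0.32  0.33 -0.46  1.91  0.18  0.93 -1.8 ]
cur yaw -0.0 twist -0.000; after twist dx 105.8 dy -242.2 dz 168.7; before twist: 105.7 -242.3
j7 now -1.8 alt half-turn twist 3.141
```

>>> carry_out --motion "0 21 -48 0 0; 0 21 -48 0 0; 0 21 -49 0 0; 0 21 -49 0 0; 0 22 -48 0 0; 0 0 0 30 0; 0 0 0 30 0; 0 0 0 0 0"

```text
clock: 51.0
tcp_pos: [0.6369, 0.2115, 0.1191]
orientation: [3.139, 0.0, -0.011]
contact_force: [-0.5, -0.4, 1.2]
grip_width: 0.0856
```

```bash
python3 go.py .6415 .2131 .018 0; python3 -c "
from h import *
p=snap('wrist','w35')
print(proj(p,[[.6415,.2131,.056],[.6415+.018,.2131,.056],[.6415,.2131+.018,.056],[.6415,.2131-.018,.056]]).round(0))
"
```

```text
t 51.0 tcp [636.9 211.5 119.1] tx [ 1.     0.    -0.007] ty [ 0.    -1.     0.003] tz [-0.007 -0.003 -1.   ] F [-0.5 -0.4  1.2] w 85.6 j [-0.1   0.63 -0.45  1.63  0.32  0.97 -2.23]
cur yaw 0.0 twist 0.000; after twist dx 4.6 dy -1.6 dz 101.1; before twist: 4.6 -1.6
j7 now -2.23 alt half-turn twist -3.141
[[318. 212.]
 [318. 189.]
 [294. 212.]
 [342. 212.]]
```

View pics/w35.png

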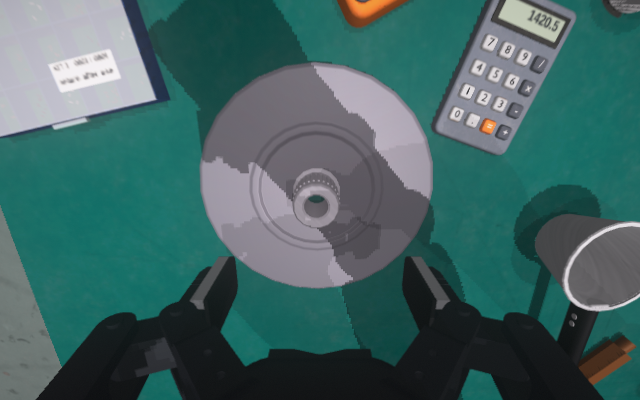

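>>> carry_out --motion "0 0 0 0 0; 0 0 0 0 0; 0 0 0 0 0; 0 0 0 0 0; 0 0 0 0 0; 0 0 0 0 0; 0 0 0 0 0; 0 0 0 0 0"

```text
clock: 52.05
tcp_pos: [0.6394, 0.2127, 0.1231]
orientation: [3.142, -0.0, 0.0]
contact_force: [-1.3, 0.6, -0.2]
grip_width: 0.0853
```

```bash
python3 go.py .6415 .2131 .018 0; python3 -c "
from h import *
p=snap('wrist','w36',(260,150,380,240),6)
print(proj(p,[[.6415,.2131,.056],[.6415+.018,.2131,.056],[.6415,.2131+.018,.056],[.6415,.2131-.018,.056]]).round(1), proj(p,[.642,-.267,.16]))
"
```

```text
t 52.05 tcp [639.4 212.7 123.1] tx [ 1. -0.  0.] ty [-0. -1.  0.] tz [ 0. -0. -1.] F [-1.3  0.6 -0.2] w 85.3 j [-0.1   0.62 -0.45  1.62  0.32  0.97 -2.23]
cur yaw -0.0 twist -0.000; after twist dx 2.1 dy -0.4 dz 105.1; before twist: 2.1 -0.4
j7 now -2.23 alt half-turn twist 3.141
[[319.8 213.5]
 [319.7 191.1]
 [296.4 213.5]
 [343.1 213.5]] [[1163.14370714  273.26543595]]
```

View pics/w36.png

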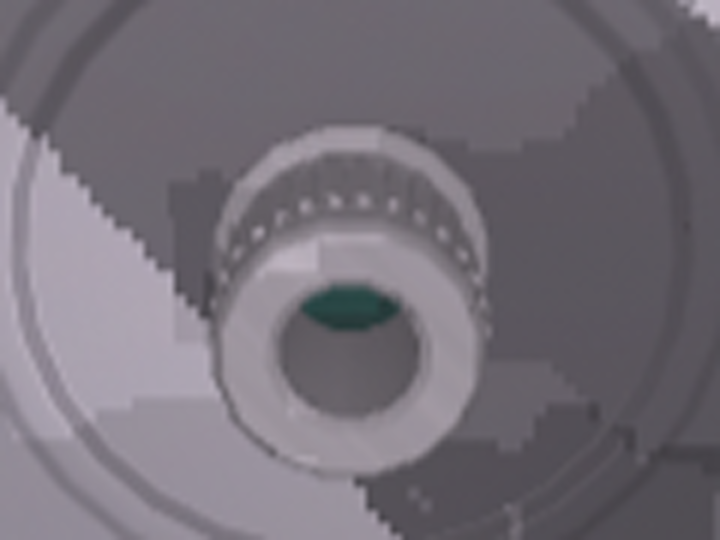

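```bash
python3 - <<'E'
from h import *
o,Rm=st(); p=camera_params('wrist')
off=Rm.T@(p['eye']-o['tcp_pos']); Rc=Rm.T@R.from_rotvec(p['attitude']).as_matrix(); print(off)
def pw(tcp,rv):
    q=dict(p);R2=R.from_rotvec(rv).as_matrix();q['eye']=np.array(tcp)+R2@off;q['attitude']=R.from_matrix(R2@Rc).as_rotvec();return q
print('sleeve',at(p,(317.9,208.2),.056))
q=pw([.6416,-.2673,.2378],[-3.141,0,0]); print(proj(q,[.642,-.267,.16]))
q2=pw([.6114,-.2673,.238],[-3.141,0,0]); print(proj(q2,[.642,-.267,.16]))
for n,(x,y) in (('w24',(320,205)),('w25',(319,165))):
    im=cv2.imread(f'pics/{n}_raw.png');cv2.imwrite(f'pics/c{n}.png',cv2.resize(im[y-40:y+40,x-40:x+40],None,fx=6,fy=6,interpolation=cv2.INTER_CUBIC))
a=cv2.imread('pics/cw24.png');b=cv2.imread('pics/cw25.png');cv2.imwrite('pics/cw.png',np.hstack([a,b])[:, :800])
E
```

```text
t 52.1 tcp [639.4 212.7 123.1] tx [ 1. -0. -0.] ty [-0. -1.  0.] tz [-0. -0. -1.] F [-0.3 -0.3  0.4] w 85.2 j [-0.1   0.62 -0.45  1.62  0.32  0.97 -2.23]
[ 0.08192524 -0.00084385 -0.1422289 ]
sleeve [0.64584957 0.21452345 0.056     ]
[[319.96511981 210.73681073]]
[[319.9388777  174.11890751]]
```

```bash
python3 -c "
import cv2,numpy as np
a=cv2.imread('pics/cw24.png');b=cv2.imread('pics/cw25.png');c=cv2.resize(np.hstack([a,b]),(800,400));cv2.imwrite('pics/cw.png',c)"
```

```text
(no output)
```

View pics/cw.png

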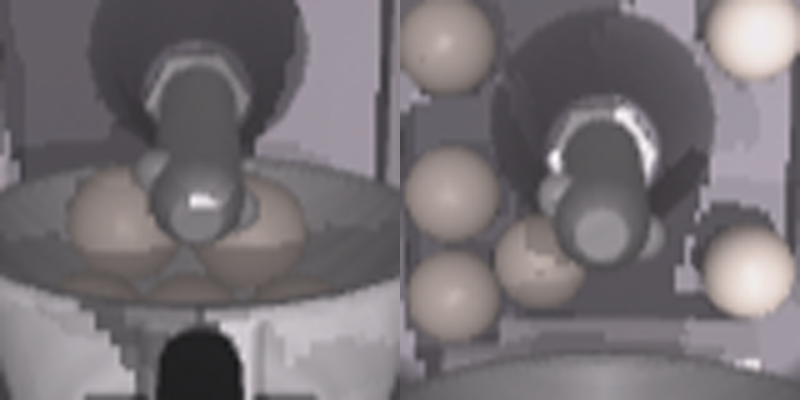

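>>> carry_out --motion "0 4 -1 30 0; 0 0 0 30 0; 0 0 0 25 0; 0 0 0 17 0; 0 0 0 0 0; 1 0 0 0 0; 1 0 0 0 0; 1 0 0 0 0" --newtons 60

```text
clock: 53.1
tcp_pos: [0.6441, 0.214, 0.0224]
orientation: [-3.141, 0.001, -0.002]
contact_force: [-0.2, -0.2, 2.4]
grip_width: 0.0353
```

>>> carry_out --motion "1 0 0 0 0; 1 0 0 -8 0; 1 0 0 -30 0; 1 0 0 -40 0; 1 0 0 -50 0; 1 0 0 -50 0; 1 0 0 0 0; 1 0 0 0 0"

```text
clock: 54.1
tcp_pos: [0.6427, 0.2131, 0.1983]
orientation: [3.141, -0.0, -0.002]
contact_force: [-0.9, -0.6, -3.1]
grip_width: 0.0358
```

```bash
python3 go.py .643 -.266 .215 0; python3 -c "
from h import *
p=snap('wrist','w37');snap('scene','s37',(200,50,520,290),2.5)
"
```

```text
t 54.1 tcp [642.7 213.1 198.3] tx [ 1.    -0.    -0.001] ty [-0.    -1.     0.001] tz [-0.001 -0.001 -1.   ] F [-0.9 -0.6 -3.1] w 35.8 j [-0.09  0.55 -0.47  1.55  0.27  1.1  -2.2 ]
cur yaw -0.0 twist -0.000; after twist dx 0.3 dy 479.1 dz -16.7; before twist: 0.4 479.1
j7 now -2.2 alt half-turn twist 3.141
```

View pics/w37.png

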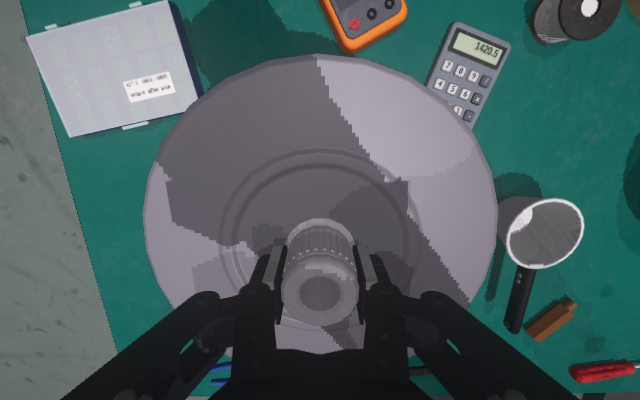

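View pics/s37.png

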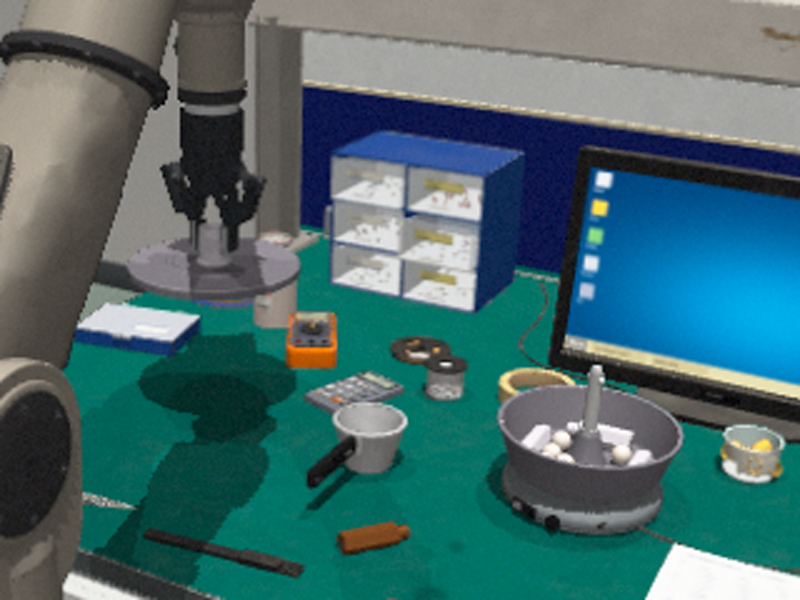

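>>> carry_out --motion "1 0 50 0 0; 1 0 60 0 0; 1 0 60 0 0; 1 0 60 0 0; 1 0 60 0 0; 1 0 60 0 0; 1 0 60 0 0; 1 0 50 0 0"

```text
clock: 55.2
tcp_pos: [0.6418, -0.2493, 0.197]
orientation: [-3.141, 0.003, 0.005]
contact_force: [0.7, 0.4, -2.6]
grip_width: 0.0355
```

>>> carry_out --motion "1 0 19 0 0; 1 0 0 0 0; 1 0 0 0 0; 1 0 0 0 0; 1 0 0 0 0; 1 0 0 0 0; 1 0 0 0 0; 1 0 0 0 0"

```text
clock: 56.2
tcp_pos: [0.6433, -0.2654, 0.1991]
orientation: [3.142, -0.0, -0.0]
contact_force: [-0.1, -0.7, -2.1]
grip_width: 0.0353
```

```bash
python3 go.py .6425 -.266 .19 0; python3 -c "
from h import *
p=snap('wrist','w38');snap('scene','s38',(330,70,490,230),4);snap('top','t38',(360,110,460,210),6)
"
```

```text
t 56.2 tcp [ 643.3 -265.4  199.1] tx [ 1. -0. -0.] ty [-0. -1.  0.] tz [-0. -0. -1.] F [-0.1 -0.7 -2.1] w 35.3 j [ 0.56  0.57 -0.39  1.51  0.23  1.11 -1.44]
cur yaw -0.0 twist -0.000; after twist dx -0.8 dy 0.6 dz 9.1; before twist: -0.8 0.6
j7 now -1.44 alt half-turn twist 3.141
```

View pics/w38.png

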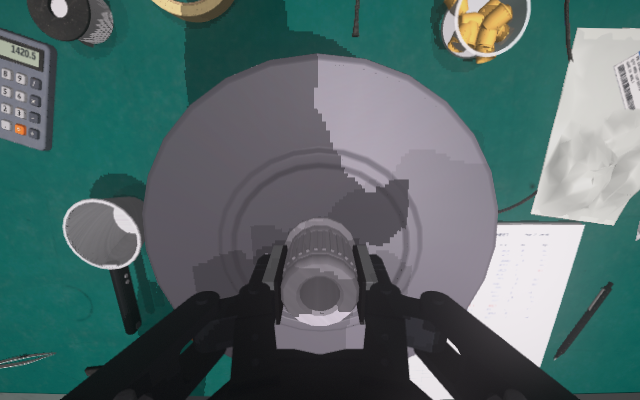

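View pics/s38.png

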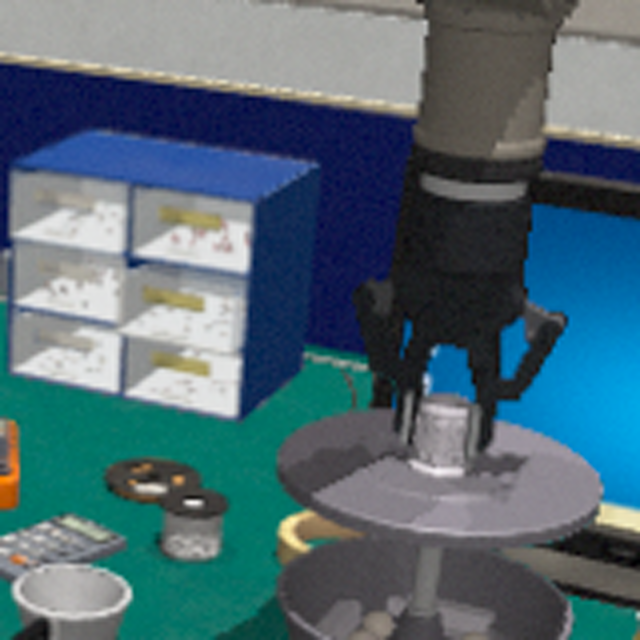

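>>> carry_out --motion "1 -0.8 0.5 5 0; 1 0 0 5 0; 1 0 0 5 0; 1 0 0 5 0; 1 0 0 5 0; 1 0 0 5 0; 1 0 0 4 0; 1 0 0 0 0"

```text
clock: 57.35
tcp_pos: [0.6423, -0.2658, 0.1647]
orientation: [-3.141, 0.0, 0.001]
contact_force: [0.8, 0.1, -3.0]
grip_width: 0.0353
```

```bash
python3 -c "
from h import *
st();print(r.get_obs()['moment'].round(2))
p=snap('wrist','w39',(240,200,400,320),5);snap('scene','s39',(330,70,490,230),4)
"
```

```text
t 57.35 tcp [ 642.3 -265.8  164.7] tx [ 1.    -0.    -0.001] ty [-0. -1. -0.] tz [-0.001  0.    -1.   ] F [ 0.8  0.1 -3. ] w 35.3 j [ 0.56  0.6  -0.38  1.54  0.24  1.05 -1.45]
[-0.03 -0.   -0.04]
```

View pics/w39.png

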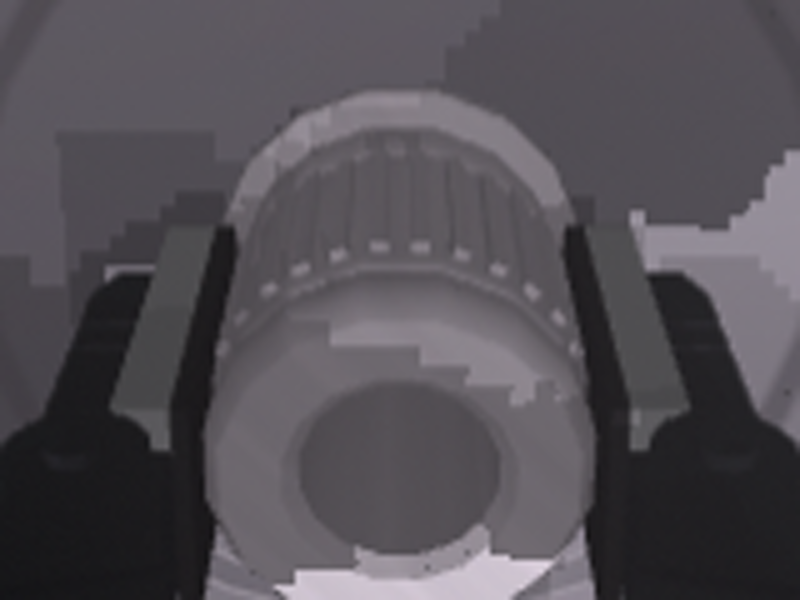

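View pics/s39.png

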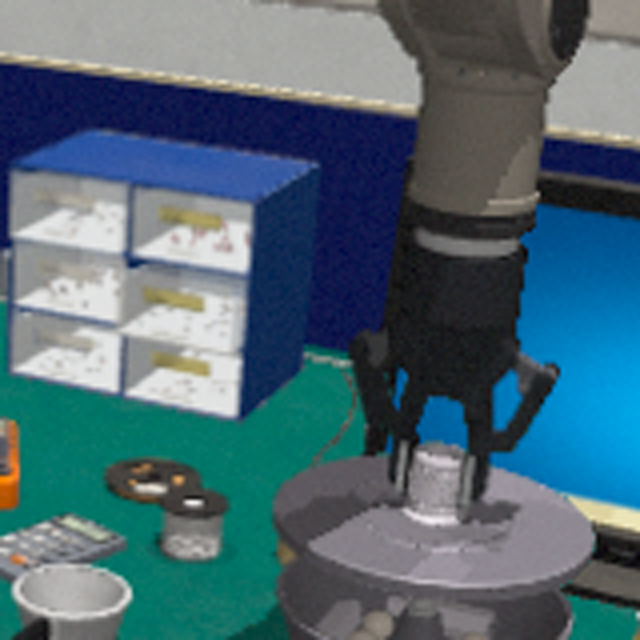

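>>> carry_out --motion "1 0 0 3 0; 1 0 0 3 0; 1 0 0 3 0; 1 0 0 2 0; 1 0 0 2 0; 1 0 0 2 0; 1 0 0 2 0; 1 0 0 0 0"

```text
clock: 58.45
tcp_pos: [0.6437, -0.2664, 0.1505]
orientation: [3.14, -0.001, 0.005]
contact_force: [-1.0, -0.5, 8.6]
grip_width: 0.0356
```

```bash
python3 -c "
from h import *
st();print(r.get_obs()['moment'].round(2))
p=snap('wrist','w40',(240,200,400,320),5)
"
```

```text
t 58.45 tcp [ 643.7 -266.4  150.5] tx [ 1.    -0.001  0.003] ty [-0.001 -1.     0.002] tz [ 0.003 -0.002 -1.   ] F [-1.  -0.5  8.6] w 35.6 j [ 0.56  0.61 -0.38  1.55  0.25  1.02 -1.46]
[-0.17  0.47 -0.02]
```

View pics/w40.png

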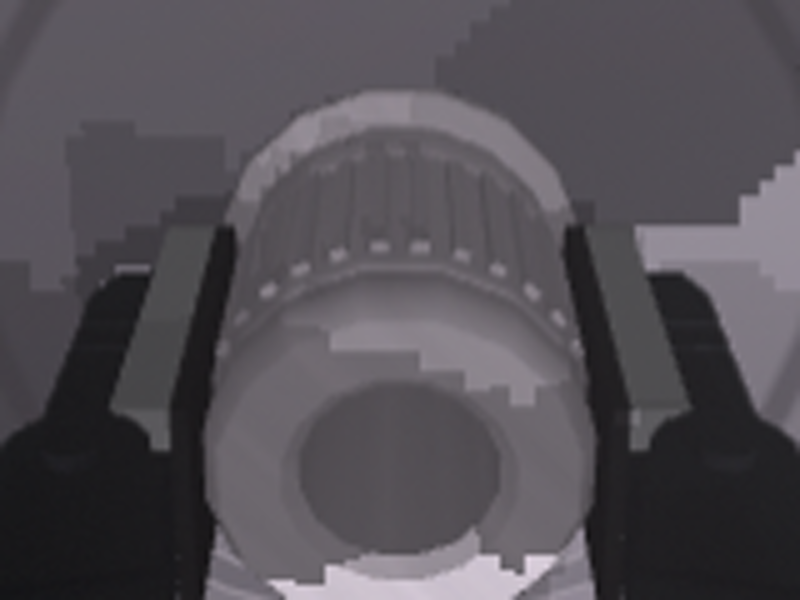

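>>> carry_out --motion "1 1 0 3 0; 1 0 0 3 0; 1 0 0 3 0; 1 0 0 3 0; 1 0 0 3 0; 1 0 0 3 0; 1 0 0 0 0; 1 0 0 0 0"

```text
clock: 59.5
tcp_pos: [0.6435, -0.2662, 0.13]
orientation: [3.141, -0.001, 0.0]
contact_force: [1.0, -1.7, -1.0]
grip_width: 0.0354
```

```bash
python3 -c "
from h import *
st();print(r.get_obs()['moment'].round(2))
p=snap('wrist','w41',(240,200,400,320),5);snap('scene','s41',(330,70,490,230),4)
"
```

```text
t 59.5 tcp [ 643.5 -266.2  130. ] tx [ 1.    -0.001  0.   ] ty [-0.001 -1.     0.   ] tz [ 0. -0. -1.] F [ 1.  -1.7 -1. ] w 35.4 j [ 0.55  0.64 -0.37  1.56  0.26  0.99 -1.47]
[-0.44  0.04  0.01]
```

View pics/w41.png

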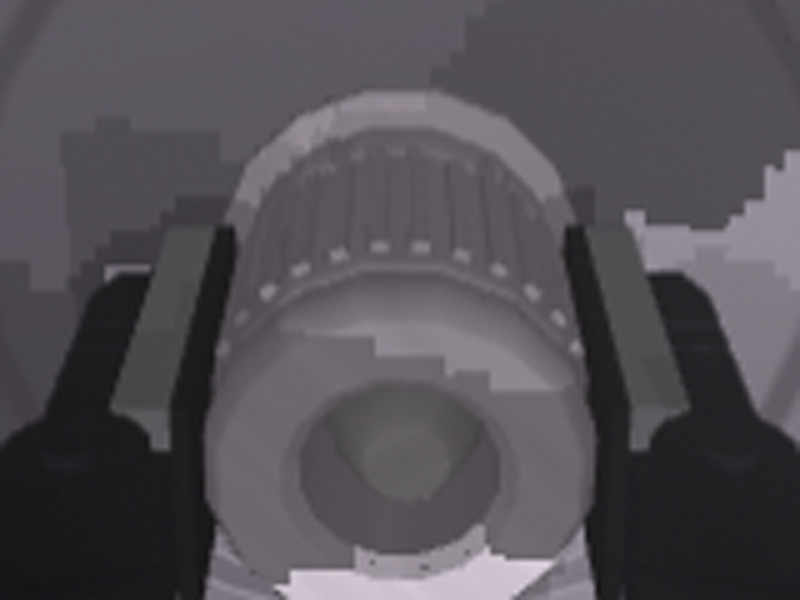

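View pics/s41.png

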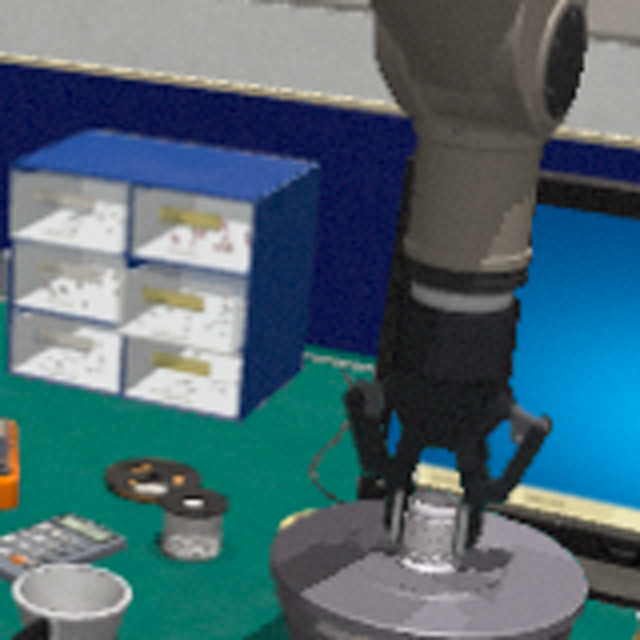

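>>> carry_out --motion "1 0 0 3 0; 1 0 0 3 0; 1 0 0 3 0; 1 0 0 3 0; 1 0 0 3 0; 1 0 0 3 0; 1 0 0 3 0; 1 0 0 1 0"

```text
clock: 60.6
tcp_pos: [0.643, -0.2665, 0.1077]
orientation: [3.141, -0.001, -0.001]
contact_force: [-3.7, -3.0, 4.2]
grip_width: 0.0353
```

```bash
python3 -c "
from h import *
st();print(r.get_obs()['moment'].round(2))
p=snap('wrist','w42',(240,200,400,320),5);snap('scene','s42',(330,90,490,250),4)
"
```

```text
t 60.6 tcp [ 643.  -266.5  107.7] tx [ 1.    -0.001 -0.001] ty [-0.001 -1.     0.001] tz [-0.001 -0.001 -1.   ] F [-3.7 -3.   4.2] w 35.3 j [ 0.55  0.66 -0.37  1.58  0.27  0.95 -1.48]
[-0.72  0.62  0.08]
```

View pics/w42.png

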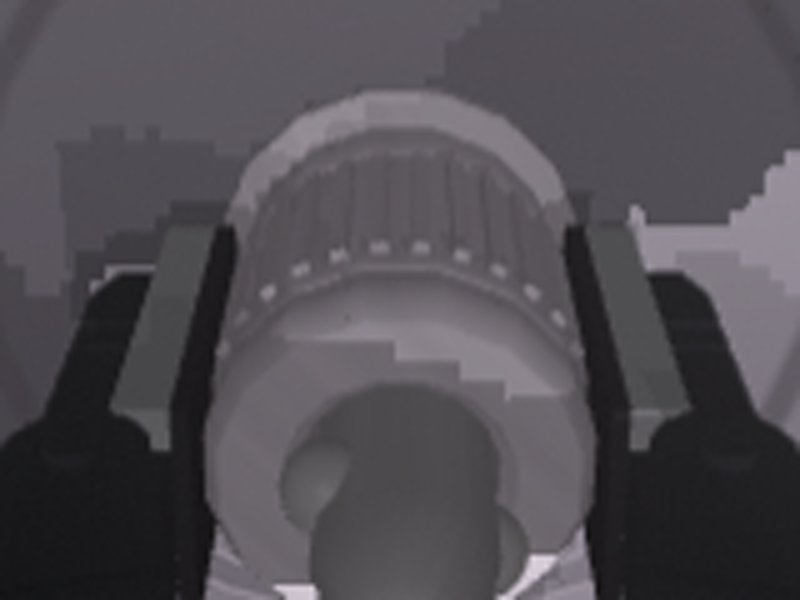

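View pics/s42.png

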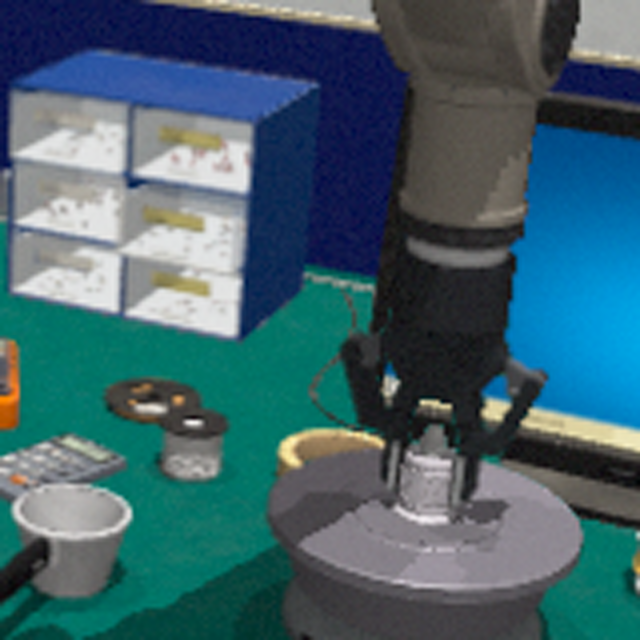

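>>> carry_out --motion "1 0 0 1.5 0; 1 0 0 1.5 0; 1 0 0 1.5 0; 1 0 0 0 0; 1 0 0 0 0; 1 0 0 0 0; 1 0 0 0 0; 1 0 0 0 0"

```text
clock: 61.7
tcp_pos: [0.6431, -0.2666, 0.1072]
orientation: [3.14, -0.002, -0.001]
contact_force: [-13.5, -1.1, 23.8]
grip_width: 0.0355
```

```bash
python3 -c "
from h import *
st();print(r.get_obs()['moment'].round(2))
"
```

```text
t 61.7 tcp [ 643.1 -266.6  107.2] tx [ 1.    -0.001 -0.   ] ty [-0.001 -1.     0.001] tz [-0.    -0.001 -1.   ] F [-13.5  -1.1  23.8] w 35.5 j [ 0.55  0.66 -0.37  1.58  0.27  0.95 -1.48]
[0.05 2.66 0.1 ]
```

>>> carry_out --motion "1 0 0 -3 0; 1 0 0 0 0; 0.5 0 0 0 0; 0.3 0 0 0 0; 0.2 0 0 0 0; 0 0 0 -30 0; 0 0 0 -50 0; 0 -40 0 -50 0"

```text
clock: 62.7
tcp_pos: [0.6062, -0.2643, 0.2364]
orientation: [-3.14, -0.004, -0.003]
contact_force: [-0.4, -0.9, 0.5]
grip_width: 0.0857
```

>>> carry_out --motion "0 -40 0 -20 0; 0 -40 0 0 0; 0 0 0 0 0; 0 0 0 0 0; 0 0 0 0 0; 0 0 0 0 0; 0 0 0 0 0; 0 0 0 0 0"

```text
clock: 63.7
tcp_pos: [0.5247, -0.2657, 0.2553]
orientation: [-3.141, 0.0, 0.0]
contact_force: [-0.3, -0.2, 0.3]
grip_width: 0.0855
```

```bash
python3 -c "
from h import *
st()
p=snap('wrist','w43');snap('scene','s43',(280,110,520,290),3.3);snap('top','t43')
print(proj(p,[[.642,-.267,.16],[.642,-.267,.141]]))
cv2.imwrite('pics/w43c.png',cv2.resize(cv2.imread('pics/w43_raw.png')[60:200,240:400],None,fx=5,fy=4.2))
"
```

```text
t 63.7 tcp [ 524.7 -265.7  255.3] tx [ 1. -0. -0.] ty [-0. -1. -0.] tz [-0.  0. -1.] F [-0.3 -0.2  0.3] w 85.5 j [ 0.69  0.35 -0.42  1.72  0.15  1.11 -1.34]
[[321.87575757  54.38333847]
 [321.66346525  58.26294638]]
```

View pics/w43.png

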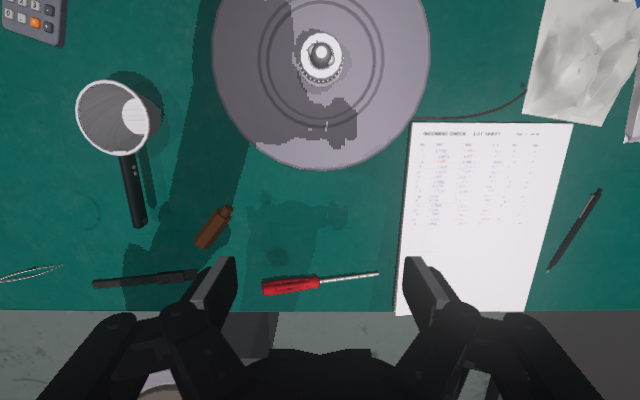

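View pics/s43.png

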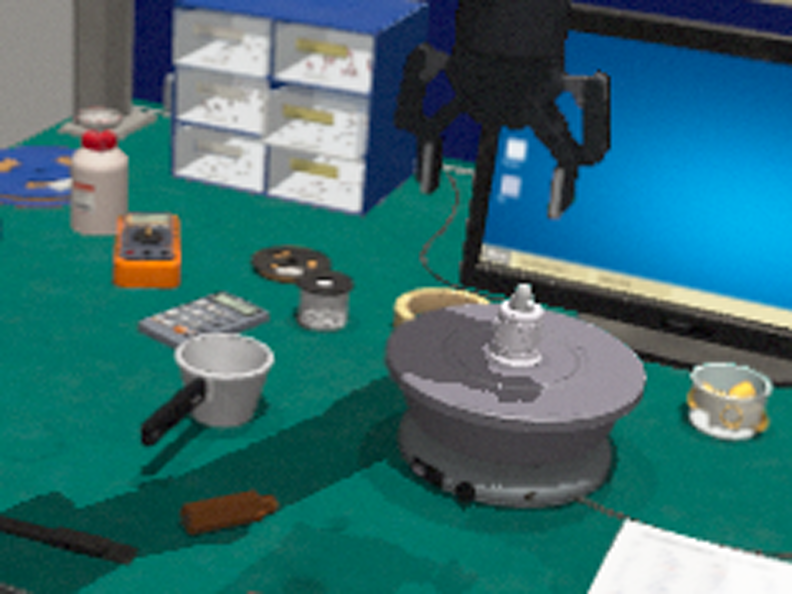

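View pics/t43.png

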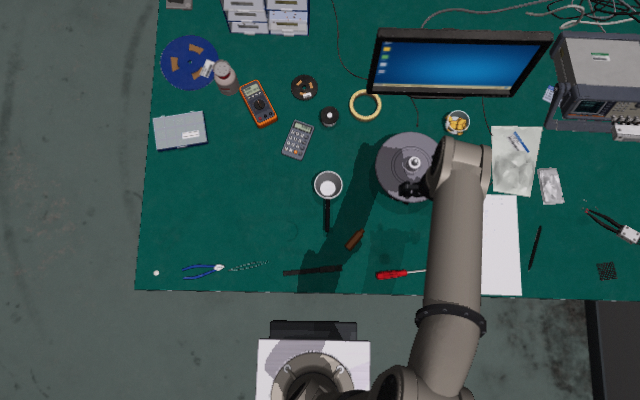

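```bash
python3 -c "
import cv2
cv2.imwrite('pics/w43d.png',cv2.resize(cv2.imread('pics/w43_raw.png')[20:100,270:370],None,fx=7,fy=7,interpolation=cv2.INTER_CUBIC))"
```

```text
(no output)
```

View pics/w43d.png

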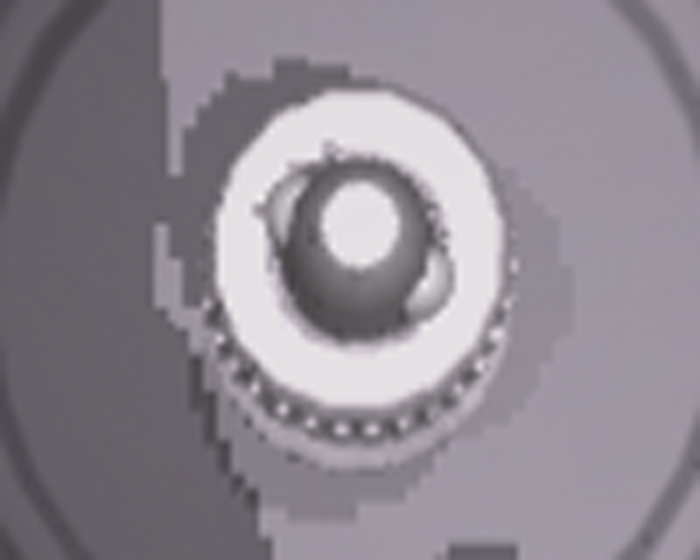

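Both sprung balls stand out above the sleeve's top, and the lid is home. I'm handing in.

```bash
python3 -c "
from bench import r
print(r.hand_in())"
```

```text
the job is handed in; nothing more can be done
None
```

The job is done and handed in at about 64 s on the robot's clock. No verdict was reported.

- **Spacers:** All four white spacers were picked up and dropped into the bowl. The brown look-alike was left where it lay.
- **Pouring:** I gripped the dipper's handle lightly, so the cup tilted as its lip was pushed against the stud. A wrist picture showed all six balls in the bowl. I then levered the dipper back upright on the bowl's rim and the worktop and set it down.
- **Lid:** It had been knocked a few centimetres aside, so I measured it again before gripping. It then slid down past the sprung balls to a hard stop, with the tool at 107 mm against about 106.5 mm expected.

**Last checks:** The final pictures show the lid level on the bowl and both sprung balls out above the sleeve. The dipper stands upright and empty, clear of the bowl. The gripper is open and touching nothing.

**What disagreed or went high:**
- The top and wrist cameras differed by about 4 mm along x on the sleeve. I used a value in between, and the lid went on without jamming.
- The dipper's handle slid through the grip while I tilted and righted it. Contact forces in those steps reached about 40 N combined at the end-of-move readings, well under the 120 N wrist limit. I did not read the peaks within each move.

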